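# Reset the microscope bench: hang the lens wands, line up the dish carriers

### The arm

A 6-joint arm with a two-finger parallel gripper is mounted at the origin on the work surface. World frame = base frame: x ahead of the robot, y to its left, z up, the work surface at z = 0. Lengths are in m, angles in degrees, forces in N, time in s.
With the tool pointing down it reaches from about 0.3 to 0.75 m from the base axis. Payload 8.5 kg.
Tool frame: the origin (TCP) lies between the finger pads; the fingertips stand env.finger_overhang ahead of it and the grasp point (between the pads) lies 2 mm behind it (env.finger_overhang is the distance from the TCP to the fingertips, in m); z points along the fingers, y is the line along which they close (so a half turn about z gives the same grasp; the last joint's range is limited). The gripper opens to 85 mm and grips with 20 to 120 N. Pads are 22 mm wide; open, the fingers measure 114 mm over their backs; the gripper's body (76 mm by 85 mm) begins 54 mm behind the grasp point. The pads swing forward as they close: fully open they stand 13 mm farther back than shut.
Start: joints at [58.367, 21.807, 74.336, -0, 83.858, -12.336], TCP at [0.182, 0.519, 0.248] pointing down, gripper open.
Joint ranges: [-178.18, 178.18], [-50.72, 133.34], [12.68, 142.11], [-81.47, 261.47], [9.98, 163.14], [-165.26, 165.26]. Speed limits (degrees/s): [136.94, 136.94, 180, 180, 180, 180].

### API

Orientations are given as a 3x3 rotation matrix whose columns are the frame's x, y, z axes.
In Python, from rig import env gives the robot as it stands. The module is installed in compiled form; this text tells all that it offers.
- The arm moves only by the tool jog_arm, never from a script. Its arguments are lists of equal length, an entry for each row: "hand": the finger opening in m, from 0 to 0.0854; "travel": the shift along the world's x, y, z in m, a list of three; "yaw": the turn about the world's z in rad. A call has exactly 5 rows; each row shifts and turns the commanded pose from where the row before left it; what a row does not reach is not made up. A row lasts 1/8 s, in which the tool goes at most 62.5 mm and 10.7 degrees, less where a joint would pass 70% of its speed; a pose out of reach is approached as far as the arm can. A call is refused whole if a number of a shift passes 0.0625 or a number of a turn 0.188, either way. A call with a gripper value outside its range is refused whole. The fingers move at their own pace and stop on an object; "grip_force" is the grip in N (left out, the last holds). Time passes only in rows, so rows that do not move let the fingers close, or fill a call up. It gives the time, the measured TCP pose, the force, the opening and the grip force at its end, in the units of the state.
- env.observe(): the state, without advancing time (a new reading comes with each control period).
- env.get_image(name): name is "scene" or "top" or "wrist"; returns the picture (400x640x3 uint8, red, green, blue); there is no depth.
- env.calibration(name): a dict with "fx", "fy", "cx", "cy" (pixels), "position" and "rotation" of the camera in the world; the wrist camera has in their place "hand_eye" (4x4, takes a point from camera to tool coordinates, whose origin is the TCP and whose axes are the flange's). Camera axes: x right, y down, z forward; pixel columns grow to the right and rows downward; lengths in m; the calibration is good to about 2 mm. A picture is of the moment at which its call begins: read the wrist's pose just before it. calibration takes no time and is no camera call.
- env.close_job(): hands the job in; it is judged then, once.
The state is a dict: "time_s": time; "q": joint angles; "qvel": joint speeds; "joint_efforts": joint torques, N m; "position": TCP position; "tool_rot": TCP orientation; "ft_force": force on the tool from outside, world axes, zero at the start; "wrist_torque": the same for the moment, N m; "grip_width": finger opening in m; "gripper_force": force on a finger pad.
Only numpy, scipy, OpenCV 4.12 (cv2) and the standard library are available. Lean on these libraries where they do the work, as an engineer would, in place of code of your own. Each camera call takes 0.05 s, during which the arm holds its last target. There are 200 camera calls.

### The job

Get the microscope bench ready for the next session: take each lens-cleaning wand out of the drying block and drop it handle-first through the ring of its own colour until its head rests on the ring, pad up. Line all the grey dish carriers up on the warming plate in one straight row, each squarely on a white rectangle of its own, filling from the red stop without a gap and keeping every dish upright. Leave the timer, tip box and jar alone.

Things in the scene. Friction and masses are not known exactly. Their poses are not given: they have to be found in the camera images.
- wand_blue_head (a point): Lens wand, 120 mm, 90 g, may be absent; starts upright, handle down in a well of the block. From below: steel handle 16 mm diameter, 80 mm long, lowest 10 mm tapered to 8 mm; blue cylindrical head 31 mm diameter, 34 mm high; white pad 26 mm diameter, 6 mm high. Point: centre of the head, 17 mm above its underside, 97 mm above the handle's lower end; z towards the pad.
- wand_yellow_head (a point): Lens wand, 120 mm, 90 g, may be absent; starts upright, handle down in a well of the block. From below: steel handle 16 mm diameter, 80 mm long, lowest 10 mm tapered to 8 mm; yellow cylindrical head 31 mm diameter, 34 mm high; white pad 26 mm diameter, 6 mm high. Point: centre of the head, 17 mm above its underside, 97 mm above the handle's lower end; z towards the pad.
- wand_green_head (a point): Lens wand, 120 mm, 90 g, may be absent; starts upright, handle down in a well of the block. From below: steel handle 16 mm diameter, 80 mm long, lowest 10 mm tapered to 8 mm; green cylindrical head 31 mm diameter, 34 mm high; white pad 26 mm diameter, 6 mm high. Point: centre of the head, 17 mm above its underside, 97 mm above the handle's lower end; z towards the pad.
- block: White plastic drying block, 70 mm (x) by 190 mm (y) by 60 mm high, fixed to the bench, with three wells in a line along its y axis at y = -60, 0 and +60 mm, 19 mm wide, 50 mm deep. Standing in a well, a wand's head has its underside 30 mm above the block's top, 90 mm above the bench. Origin at the centre of its underside.
- ring_blue_top (a point): Blue level ring of the fixed ring holder: 24 mm hole, 38 mm outside, 10 mm thick, open below. Point: hole centre at the upper face, 100 mm above the bench; z up, y along the row of rings (blue, yellow, green, 70 mm apart towards +y). A bar 14 mm thick carries the rings 35 mm to -x, its top 2 mm below the rings' tops; nothing of the holder is higher than the rings.
- ring_yellow_top (a point): Yellow level ring of the fixed ring holder: 24 mm hole, 38 mm outside, 10 mm thick, open below. Point: hole centre at the upper face, 100 mm above the bench; z up, y along the row of rings (blue, yellow, green, 70 mm apart towards +y). A bar 14 mm thick carries the rings 35 mm to -x, its top 2 mm below the rings' tops; nothing of the holder is higher than the rings.
- ring_green_top (a point): Green level ring of the fixed ring holder: 24 mm hole, 38 mm outside, 10 mm thick, open below. Point: hole centre at the upper face, 100 mm above the bench; z up, y along the row of rings (blue, yellow, green, 70 mm apart towards +y). A bar 14 mm thick carries the rings 35 mm to -x, its top 2 mm below the rings' tops; nothing of the holder is higher than the rings.
- carrier_a_mid (a point): Grey dish carrier: a block 60 mm (x) by 48 mm (y) by 26 mm high with a round clear lidded dish, 35 mm diameter, rising 8 mm above its top (34 mm in all). 80 to 170 g. Starts on the bench; may be absent. All carriers are alike. The point is in the middle of the carrier, 17 mm above its underside; z up.
- carrier_b_mid (a point): Grey dish carrier: a block 60 mm (x) by 48 mm (y) by 26 mm high with a round clear lidded dish, 35 mm diameter, rising 8 mm above its top (34 mm in all). 80 to 170 g. Starts on the bench; may be absent. All carriers are alike. The point is in the middle of the carrier, 17 mm above its underside; z up.
- carrier_c_mid (a point): Grey dish carrier: a block 60 mm (x) by 48 mm (y) by 26 mm high with a round clear lidded dish, 35 mm diameter, rising 8 mm above its top (34 mm in all). 80 to 170 g. Starts on the bench; may be absent. All carriers are alike. The point is in the middle of the carrier, 17 mm above its underside; z up.
- carrier_d_mid (a point): Grey dish carrier: a block 60 mm (x) by 48 mm (y) by 26 mm high with a round clear lidded dish, 35 mm diameter, rising 8 mm above its top (34 mm in all). 80 to 170 g. Starts on the bench; may be absent. All carriers are alike. The point is in the middle of the carrier, 17 mm above its underside; z up.
- carrier_e_mid (a point): Grey dish carrier: a block 60 mm (x) by 48 mm (y) by 26 mm high with a round clear lidded dish, 35 mm diameter, rising 8 mm above its top (34 mm in all). 80 to 170 g. Starts on the bench; may be absent. All carriers are alike. The point is in the middle of the carrier, 17 mm above its underside; z up.
- place0 (a point): White rectangle 1 of 5, counted from the red stop, on the fixed dark warming plate (120 x 346 mm, top 8 mm above the bench): 68 mm (x) by 54 mm (y), for one carrier with its 60 mm side along x. Point: its centre on the plate's top; y along the row away from the red stop; rectangles 62 mm apart. The stop is 10 mm high, 12 mm thick, its centre 42 mm before rectangle 1's.
- place1 (a point): White rectangle 2 of 5, counted from the red stop, on the fixed dark warming plate (120 x 346 mm, top 8 mm above the bench): 68 mm (x) by 54 mm (y), for one carrier with its 60 mm side along x. Point: its centre on the plate's top; y along the row away from the red stop; rectangles 62 mm apart. The stop is 10 mm high, 12 mm thick, its centre 42 mm before rectangle 1's.
- place2 (a point): White rectangle 3 of 5, counted from the red stop, on the fixed dark warming plate (120 x 346 mm, top 8 mm above the bench): 68 mm (x) by 54 mm (y), for one carrier with its 60 mm side along x. Point: its centre on the plate's top; y along the row away from the red stop; rectangles 62 mm apart. The stop is 10 mm high, 12 mm thick, its centre 42 mm before rectangle 1's.
- place3 (a point): White rectangle 4 of 5, counted from the red stop, on the fixed dark warming plate (120 x 346 mm, top 8 mm above the bench): 68 mm (x) by 54 mm (y), for one carrier with its 60 mm side along x. Point: its centre on the plate's top; y along the row away from the red stop; rectangles 62 mm apart. The stop is 10 mm high, 12 mm thick, its centre 42 mm before rectangle 1's.
- place4 (a point): White rectangle 5 of 5, counted from the red stop, on the fixed dark warming plate (120 x 346 mm, top 8 mm above the bench): 68 mm (x) by 54 mm (y), for one carrier with its 60 mm side along x. Point: its centre on the plate's top; y along the row away from the red stop; rectangles 62 mm apart. The stop is 10 mm high, 12 mm thick, its centre 42 mm before rectangle 1's.
- timer_mid (a point): Bystander: white bench timer, 60 x 85 x 28 mm, point at its centre.
- tipbox_mid (a point): Bystander: blue pipette-tip box with a clear lid, 80 x 115 x 57 mm, point at its centre.
- jar_mid (a point): Bystander: amber jar, 70 mm diameter, 60 mm high, point at its centre.
Not all that is in view belongs to the job. Leave any orange look-alike of the part that bears wand_blue_head alone.

How it is judged (in metres and radians):
At the end, for the whole second after the job is handed in: Each wand hangs in its own colour's ring: head centre within 7 mm sideways, 12-22 mm above the ring's top, within 0.15 rad of upright. Each carrier rests flat on a white rectangle, within 8 mm and 0.14 rad; the four rectangles nearest the red stop are filled (horizontal distance between wand_blue_head and ring_blue_top below 0.007 m and z of wand_blue_head in the frame of ring_blue_top between 0.012 and 0.022 m and angle between each of wand_blue_head, wand_yellow_head, wand_green_head's own z axis and vertical below 0.15 rad and horizontal distance between wand_yellow_head and ring_yellow_top below 0.007 m and z of wand_yellow_head in the frame of ring_yellow_top between 0.012 and 0.022 m and horizontal distance between wand_green_head and ring_green_top below 0.007 m and z of wand_green_head in the frame of ring_green_top between 0.012 and 0.022 m and ((horizontal distance between carrier_a_mid and place0 below 0.008 m and angle between the x axis of carrier_a_mid and the x axis of place0, either way round below 0.14 rad) or (horizontal distance between carrier_a_mid and place1 below 0.008 m and angle between the x axis of carrier_a_mid and the x axis of place1, either way round below 0.14 rad) or (horizontal distance between carrier_a_mid and place2 below 0.008 m and angle between the x axis of carrier_a_mid and the x axis of place2, either way round below 0.14 rad) or (horizontal distance between carrier_a_mid and place3 below 0.008 m and angle between the x axis of carrier_a_mid and the x axis of place3, either way round below 0.14 rad) or (horizontal distance between carrier_a_mid and place4 below 0.008 m and angle between the x axis of carrier_a_mid and the x axis of place4, either way round below 0.14 rad)) and z of carrier_a_mid in the frame of place0 between 0.013 and 0.021 m and angle between each of carrier_a_mid, carrier_b_mid, carrier_c_mid, carrier_d_mid, carrier_e_mid's own z axis and vertical below 0.1 rad and ((horizontal distance between carrier_b_mid and place0 below 0.008 m and angle between the x axis of carrier_b_mid and the x axis of place0, either way round below 0.14 rad) or (horizontal distance between carrier_b_mid and place1 below 0.008 m and angle between the x axis of carrier_b_mid and the x axis of place1, either way round below 0.14 rad) or (horizontal distance between carrier_b_mid and place2 below 0.008 m and angle between the x axis of carrier_b_mid and the x axis of place2, either way round below 0.14 rad) or (horizontal distance between carrier_b_mid and place3 below 0.008 m and angle between the x axis of carrier_b_mid and the x axis of place3, either way round below 0.14 rad) or (horizontal distance between carrier_b_mid and place4 below 0.008 m and angle between the x axis of carrier_b_mid and the x axis of place4, either way round below 0.14 rad)) and z of carrier_b_mid in the frame of place0 between 0.013 and 0.021 m and ((horizontal distance between carrier_c_mid and place0 below 0.008 m and angle between the x axis of carrier_c_mid and the x axis of place0, either way round below 0.14 rad) or (horizontal distance between carrier_c_mid and place1 below 0.008 m and angle between the x axis of carrier_c_mid and the x axis of place1, either way round below 0.14 rad) or (horizontal distance between carrier_c_mid and place2 below 0.008 m and angle between the x axis of carrier_c_mid and the x axis of place2, either way round below 0.14 rad) or (horizontal distance between carrier_c_mid and place3 below 0.008 m and angle between the x axis of carrier_c_mid and the x axis of place3, either way round below 0.14 rad) or (horizontal distance between carrier_c_mid and place4 below 0.008 m and angle between the x axis of carrier_c_mid and the x axis of place4, either way round below 0.14 rad)) and z of carrier_c_mid in the frame of place0 between 0.013 and 0.021 m and ((horizontal distance between carrier_d_mid and place0 below 0.008 m and angle between the x axis of carrier_d_mid and the x axis of place0, either way round below 0.14 rad) or (horizontal distance between carrier_d_mid and place1 below 0.008 m and angle between the x axis of carrier_d_mid and the x axis of place1, either way round below 0.14 rad) or (horizontal distance between carrier_d_mid and place2 below 0.008 m and angle between the x axis of carrier_d_mid and the x axis of place2, either way round below 0.14 rad) or (horizontal distance between carrier_d_mid and place3 below 0.008 m and angle between the x axis of carrier_d_mid and the x axis of place3, either way round below 0.14 rad) or (horizontal distance between carrier_d_mid and place4 below 0.008 m and angle between the x axis of carrier_d_mid and the x axis of place4, either way round below 0.14 rad)) and z of carrier_d_mid in the frame of place0 between 0.013 and 0.021 m and ((horizontal distance between carrier_e_mid and place0 below 0.008 m and angle between the x axis of carrier_e_mid and the x axis of place0, either way round below 0.14 rad) or (horizontal distance between carrier_e_mid and place1 below 0.008 m and angle between the x axis of carrier_e_mid and the x axis of place1, either way round below 0.14 rad) or (horizontal distance between carrier_e_mid and place2 below 0.008 m and angle between the x axis of carrier_e_mid and the x axis of place2, either way round below 0.14 rad) or (horizontal distance between carrier_e_mid and place3 below 0.008 m and angle between the x axis of carrier_e_mid and the x axis of place3, either way round below 0.14 rad) or (horizontal distance between carrier_e_mid and place4 below 0.008 m and angle between the x axis of carrier_e_mid and the x axis of place4, either way round below 0.14 rad)) and z of carrier_e_mid in the frame of place0 between 0.013 and 0.021 m and ((horizontal distance between carrier_a_mid and place0 below 0.008 m and angle between the x axis of carrier_a_mid and the x axis of place0, either way round below 0.14 rad) or (horizontal distance between carrier_b_mid and place0 below 0.008 m and angle between the x axis of carrier_b_mid and the x axis of place0, either way round below 0.14 rad) or (horizontal distance between carrier_c_mid and place0 below 0.008 m and angle between the x axis of carrier_c_mid and the x axis of place0, either way round below 0.14 rad) or (horizontal distance between carrier_d_mid and place0 below 0.008 m and angle between the x axis of carrier_d_mid and the x axis of place0, either way round below 0.14 rad) or (horizontal distance between carrier_e_mid and place0 below 0.008 m and angle between the x axis of carrier_e_mid and the x axis of place0, either way round below 0.14 rad)) and ((horizontal distance between carrier_a_mid and place1 below 0.008 m and angle between the x axis of carrier_a_mid and the x axis of place1, either way round below 0.14 rad) or (horizontal distance between carrier_b_mid and place1 below 0.008 m and angle between the x axis of carrier_b_mid and the x axis of place1, either way round below 0.14 rad) or (horizontal distance between carrier_c_mid and place1 below 0.008 m and angle between the x axis of carrier_c_mid and the x axis of place1, either way round below 0.14 rad) or (horizontal distance between carrier_d_mid and place1 below 0.008 m and angle between the x axis of carrier_d_mid and the x axis of place1, either way round below 0.14 rad) or (horizontal distance between carrier_e_mid and place1 below 0.008 m and angle between the x axis of carrier_e_mid and the x axis of place1, either way round below 0.14 rad)) and ((horizontal distance between carrier_a_mid and place2 below 0.008 m and angle between the x axis of carrier_a_mid and the x axis of place2, either way round below 0.14 rad) or (horizontal distance between carrier_b_mid and place2 below 0.008 m and angle between the x axis of carrier_b_mid and the x axis of place2, either way round below 0.14 rad) or (horizontal distance between carrier_c_mid and place2 below 0.008 m and angle between the x axis of carrier_c_mid and the x axis of place2, either way round below 0.14 rad) or (horizontal distance between carrier_d_mid and place2 below 0.008 m and angle between the x axis of carrier_d_mid and the x axis of place2, either way round below 0.14 rad) or (horizontal distance between carrier_e_mid and place2 below 0.008 m and angle between the x axis of carrier_e_mid and the x axis of place2, either way round below 0.14 rad)) and ((horizontal distance between carrier_a_mid and place3 below 0.008 m and angle between the x axis of carrier_a_mid and the x axis of place3, either way round below 0.14 rad) or (horizontal distance between carrier_b_mid and place3 below 0.008 m and angle between the x axis of carrier_b_mid and the x axis of place3, either way round below 0.14 rad) or (horizontal distance between carrier_c_mid and place3 below 0.008 m and angle between the x axis of carrier_c_mid and the x axis of place3, either way round below 0.14 rad) or (horizontal distance between carrier_d_mid and place3 below 0.008 m and angle between the x axis of carrier_d_mid and the x axis of place3, either way round below 0.14 rad) or (horizontal distance between carrier_e_mid and place3 below 0.008 m and angle between the x axis of carrier_e_mid and the x axis of place3, either way round below 0.14 rad))); the robot touches nothing.
It fails at once if the timer was moved more than 30 mm (distance of timer_mid from where it was at the start of the episode above 0.03 m).
It fails at once if the tipbox was moved more than 30 mm (distance of tipbox_mid from where it was at the start of the episode above 0.03 m).
It fails at once if the jar was moved more than 30 mm (distance of jar_mid from where it was at the start of the episode above 0.03 m).
It fails at once if a dish carrier was tipped up (angle between any of carrier_a_mid, carrier_b_mid, carrier_c_mid, carrier_d_mid, carrier_e_mid's own z axis and vertical above 0.6 rad).
Of wand_blue, wand_yellow, wand_green only 2 to 3 are there at a start; the rules pass over those that are not, and their reading is None.
Of carrier_a, carrier_b, carrier_c, carrier_d, carrier_e only 4 to 5 are there at a start; the rules pass over those that are not, and their reading is None.
At some moment in a run one of carrier_a, carrier_b, carrier_c, carrier_d, carrier_e may be knocked a few centimetres aside while the robot is not near it.
It also fails if it takes over 210 s, if anything falls off the work surface, if the arm or the gripper's body presses on something with over 40 N, if the wrist force passes 120 N, or if a joint passes its speed limit or range.

## Working session

There is one attempt and no reset: what is moved stays moved. The work goes in short steps, Python scripts to look and compute and a tool call to move; the robot and the scene stay as the last step left them, time stands still between calls to the robot, and variables do not carry over. Pictures are saved under pics/ and viewed, at most 14 in all, crops included, and the job is handed in when it is done.

Besides the shell and the picture viewer there is one more tool, called after "Request:" by a JSON object that holds its "op" and its "data", one argument or row to a line. jog_arm: Moves the arm, as the interface text tells. Its arguments: {"type":"object","properties":{"hand":{"type":"array"},"travel":{"type":"array"},"yaw":{"type":"array"},"grip_force":{"type":"number"}},"required":["hand","travel","yaw"]}

```bash
mkdir -p pics; cat > h.py <<'E'
from rig import env
import numpy as np, cv2
def save(cam,name):
    im=env.get_image(cam); cv2.imwrite('pics/'+name,im[:,:,::-1]); return im
def ray(c,px):
    return np.array([(px[0]-c['cx'])/c['fx'],(px[1]-c['cy'])/c['fy'],1.])
def world(cam,px,z):
    c=env.calibration(cam)
    p,R=np.array(c['position']),np.array(c['rotation'])
    d=R@ray(c,px); return p+d*(z-p[2])/d[2]
def proj(cam,X):
    c=env.calibration(cam); v=np.array(c['rotation']).T@(np.array(X)-np.array(c['position']))
    return v[0]/v[2]*c['fx']+c['cx'],v[1]/v[2]*c['fy']+c['cy']
E
python3 - <<'E'
from h import *
save('top','top0.png');save('scene','scene0.png')
print(env.calibration('top'),env.calibration('scene'),env.finger_overhang)
print(env.calibration('wrist'));print(env.observe())
E
```

```text
{'fx': 373.81961968184595, 'fy': 373.81961968184595, 'cx': 316.91339308488966, 'cy': 192.9327531722534, 'position': array([0.48205872, 0.03849099, 1.04615152]), 'rotation': array([[ 0.00842251, -0.99249742,  0.12197515],
       [-0.99971835, -0.01106406, -0.02099532],
       [ 0.02218734, -0.12176396, -0.99231107]])} {'fx': 393.18389096778105, 'fy': 393.18389096778105, 'cx': 321.6437193427845, 'cy': 205.4873161779338, 'position': array([1.03199451, 0.75575389, 0.89125367]), 'rotation': array([[-0.86329666,  0.3531357 , -0.36057462],
       [ 0.50464944,  0.59420094, -0.626302  ],
       [-0.00691582, -0.7226482 , -0.69118142]])} 0.017
{'fx': 344.24037278446707, 'fy': 344.24037278446707, 'cx': 321.46925425856654, 'cy': 193.89799984455973, 'hand_eye': array([[ 4.77368233e-04, -9.59748952e-01, -2.80858900e-01,
         7.08721686e-02],
       [ 9.99999532e-01,  2.21976389e-04,  9.41135933e-04,
         8.32776859e-04],
       [-8.40910181e-04, -2.80859218e-01,  9.59748609e-01,
        -1.25423333e-01],
       [ 0.00000000e+00,  0.00000000e+00,  0.00000000e+00,
         1.00000000e+00]])}
{'time_s': 0.1, 'q': array([ 5.83662291e+01,  2.18349496e+01,  7.43779203e+01,  2.41175085e-04,
        8.38589276e+01, -1.23347675e+01]), 'qvel': array([ 0.01965762, -0.07583874, -0.15653052, -0.0648622 , -0.07896613,
        0.12688631]), 'joint_efforts': array([ 3.87915745e-03, -4.49216509e+01, -2.31657314e+01, -2.20331708e-04,
        3.66632696e-03, -3.63572212e-07]), 'position': array([0.18163748, 0.51888795, 0.24780861]), 'tool_rot': array([[-9.43806461e-01,  3.30498000e-01, -6.60800926e-04],
       [ 3.30498549e-01,  9.43805899e-01, -1.06471987e-03],
       [ 2.71780024e-04, -1.22328324e-03, -9.99999215e-01]]), 'ft_force': array([0.84525566, 0.07066023, 0.84594842]), 'wrist_torque': array([-0.01270098, -0.03686978, -0.01708244]), 'gripper_force': 0.0, 'grip_width': 0.08538580795956424}
```

View pics/top0.png

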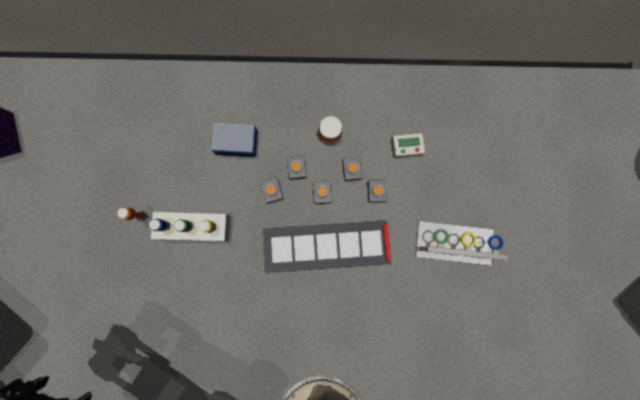

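View pics/scene0.png

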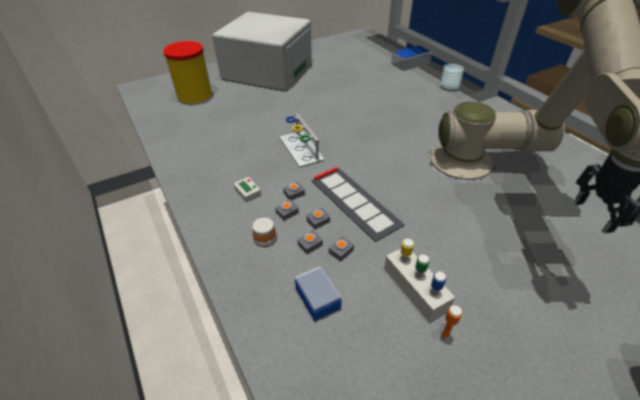

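```bash
python3 - <<'E'
import cv2,numpy as np
im=cv2.imread('pics/top0.png')
a=cv2.resize(im[145:280,250:450],None,fx=4,fy=4,interpolation=cv2.INTER_CUBIC);cv2.imwrite('pics/c1.png',a)
b=cv2.resize(im[190:250,110:240],None,fx=5,fy=5,interpolation=cv2.INTER_CUBIC)
c=cv2.resize(im[212:272,405:520],None,fx=5,fy=5,interpolation=cv2.INTER_CUBIC)
o=np.zeros((600,650,3),np.uint8);o[:300]=b;o[300:,:575]=c;cv2.imwrite('pics/c2.png',o)
E
```

```text
(no output)
```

View pics/c1.png

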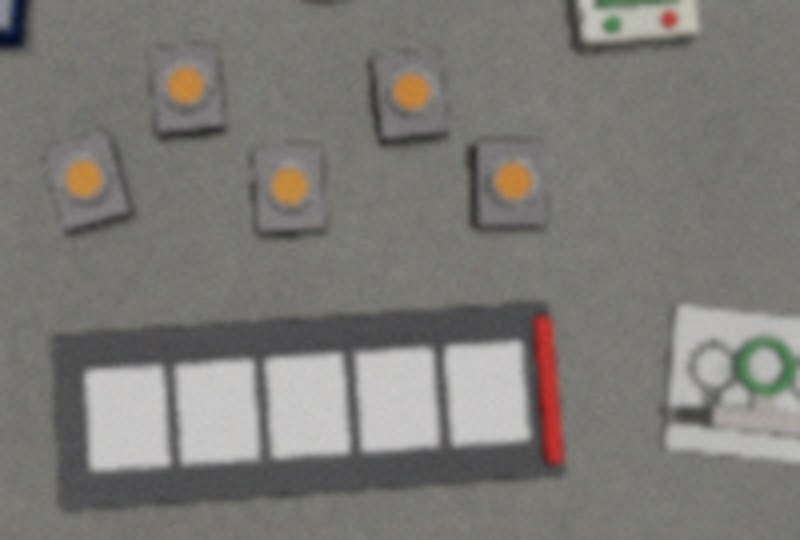

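View pics/c2.png

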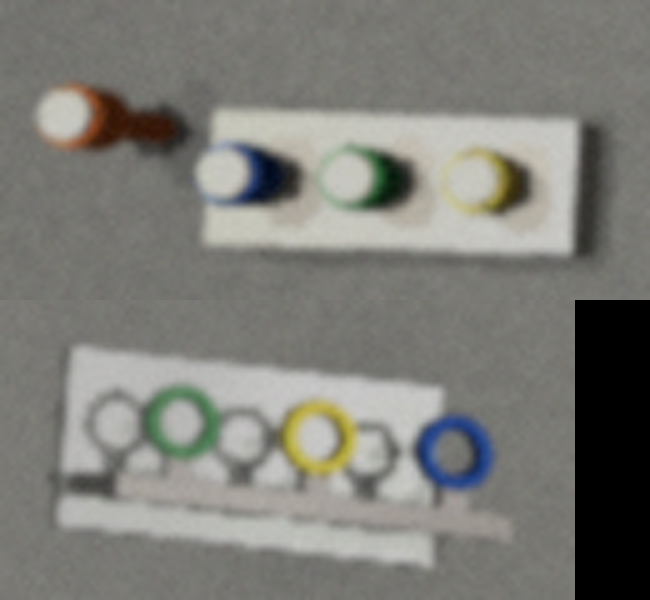

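```bash
cat > m.py <<'E'
from h import *
im=cv2.imread('pics/top0.png');hsv=cv2.cvtColor(im,cv2.COLOR_BGR2HSV);H,S,V=[hsv[...,i].astype(int) for i in range(3)]
def comps(mask,roi,amin):
    m=np.zeros(mask.shape,np.uint8);x0,y0,x1,y1=roi;m[y0:y1,x0:x1]=mask[y0:y1,x0:x1]
    n,l,s,c=cv2.connectedComponentsWithStats(m)
    return [(c[i],s[i,4],np.argwhere(l==i)[:,::-1].astype(np.float32)) for i in range(1,n) if s[i,4]>=amin]
print('pads')
for n,p in dict(blue=(154.4,224.2),green=(179.4,225.2),yellow=(204.4,225.8)).items(): print(n,world('top',p,.13).round(4))
print('rings')
for n,(a,b) in dict(blue=(100,130),yellow=(18,35),green=(50,85)).items():
    for c,s,pt in comps((H>a)&(H<b)&(S>90),(405,212,520,272),15):
        (q,r)=cv2.minEnclosingCircle(pt); print(n,c,s,q,r,world('top',c,.1).round(4),world('top',q,.1).round(4))
print('places')
for c,s,pt in comps((V>170)&(S<40),(262,222,384,272),100):
    print(c.round(1),s,world('top',c,.008).round(4))
print('carriers')
for c,s,pt in comps((H>5)&(H<25)&(S>120),(250,150,400,205),10):
    print(c.round(1),s,world('top',c,.030).round(4))
E
python3 m.py
```

```text
pads
blue [0.514 0.412 0.13 ]
green [0.5122 0.3519 0.13  ]
yellow [0.5113 0.2916 0.13  ]
rings
blue [495.90990991 242.0990991 ] 111 (495.6609191894531, 242.20115661621094) 7.3903069496154785 [ 0.4778 -0.4368  0.1   ] [ 0.4775 -0.4361  0.1   ]
yellow [468.44554455 239.42574257] 101 (468.26190185546875, 239.26190185546875) 7.441561222076416 [ 0.4839 -0.3667  0.1   ] [ 0.4843 -0.3663  0.1   ]
places
[371.2 243. ] 431 [ 0.4721 -0.1347  0.008 ]
[348.9 244.5] 428 [ 0.4674 -0.073   0.008 ]
[326.4 246. ] 439 [ 0.4629 -0.0109  0.008 ]
[281.4 249. ] 444 [0.4537 0.1128 0.008 ]
[304.  247.6] 432 [0.4579 0.0508 0.008 ]
carriers
[296.1 165.7] 51 [0.6819 0.0752 0.03  ]
[352.5 167.5] 52 [ 0.679  -0.0809  0.03  ]
[270.6 189.4] 52 [0.6154 0.1438 0.03  ]
[378.  189.8] 50 [ 0.6176 -0.1511  0.03  ]
[322.1 191.2] 49 [0.6118 0.0029 0.03  ]
```

Request:
{"op": "jog_arm", "data": {
  "hand": [0.085, 0.085, 0.085, 0.085, 0.085],
  "travel": [
    [0.033, -0.0227, 0],
    [0.033, -0.0227, 0],
    [0.033, -0.0227, 0],
    [0.033, -0.0227, 0],
    [0.033, -0.0227, 0]
  ],
  "yaw": [-0.1234, -0.1234, -0.1234, -0.1234, -0.1234],
  "grip_force": 40
}}

```text
time_s: 0.72
position: [0.3476, 0.4047, 0.248]
tool_rot: [[-0.575, 0.818, -0.001], [0.818, 0.575, -0.0], [0.0, -0.001, -1.0]]
ft_force: [0.6, 0.5, 0.3]
grip_width: 0.0849
gripper_force: 0.0
```

Request:
{"op": "jog_arm", "data": {
  "hand": [0.085, 0.085, 0.085, 0.085, 0.085],
  "travel": [
    [0.033, -0.0227, 0],
    [0.033, -0.0227, 0],
    [0.033, -0.0227, 0],
    [0.033, -0.0227, 0],
    [0.033, -0.0227, 0]
  ],
  "yaw": [-0.1234, -0.1234, -0.1234, -0.1234, -0.1234]
}}

```text
time_s: 1.35
position: [0.5126, 0.2912, 0.2479]
tool_rot: [[0.004, 1.0, -0.001], [1.0, -0.004, -0.0], [-0.0, -0.001, -1.0]]
ft_force: [-0.2, 0.5, -0.5]
grip_width: 0.0847
gripper_force: 0.0
```

```bash
cat >> h.py <<'E'
def wcam():
    c=env.calibration('wrist');o=env.observe();T=np.eye(4);T[:3,:3]=o['tool_rot'];T[:3,3]=o['position']
    return c,T@np.array(c['hand_eye'])
def wworld(c,M,px,z):
    d=M[:3,:3]@ray(c,px);return M[:3,3]+d*(z-M[2,3])/d[2]
def wproj(c,M,X):
    v=M[:3,:3].T@(np.array(X)-M[:3,3]);return v[0]/v[2]*c['fx']+c['cx'],v[1]/v[2]*c['fy']+c['cy']
E
python3 - <<'E'
from h import *
c,M=wcam();save('wrist','w1.png')
print([np.round(wproj(c,M,p),1) for p in ((.514,.412,.13),(.5122,.3519,.13),(.5113,.2916,.13))])
print('green ring',world('top',(440.8,236.2),.1))
im=cv2.imread('pics/top0.png').astype(float);im=cv2.GaussianBlur(im,(0,0),.8)
for cx,cy in ((296.1,165.7),(352.5,167.5),(270.6,189.4),(378,189.8),(322.1,191.2)):
    x,y=int(cx)-14,int(cy)-15;p=im[y:y+32,x:x+30];q=(p[...,0]+p[...,2])/2-p[...,1]
    p=cv2.resize(q.astype(np.float32),None,fx=4,fy=4);m=(p>p.min()*.0+3).astype(np.uint8)
    cs=max(cv2.findContours(m,0,2)[0],key=cv2.contourArea);print(cv2.minAreaRect(cs),np.percentile(q,[10,50,90]))
E
```

```text
[array([321.7,  13.8]), array([319.4, 110.5]), array([318.6, 194.6])]
green ring [ 0.49142614 -0.2963764   0.1       ]Traceback (most recent call last):
  File "<stdin>", line 9, in <module>
ValueError: max() iterable argument is empty
```

View pics/w1.png

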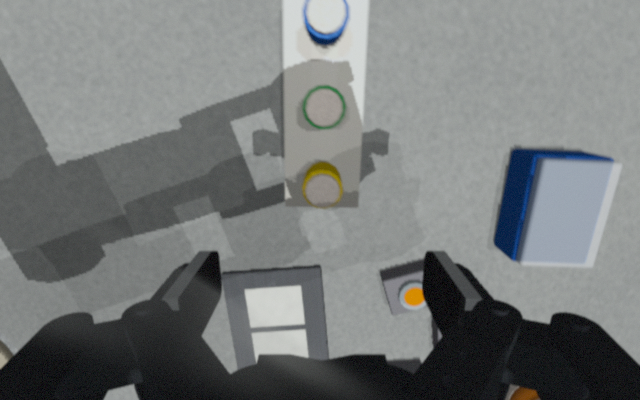

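Request:
{"op": "jog_arm", "data": {
  "hand": [0.085, 0.085, 0.085, 0.085, 0.085],
  "travel": [
    [0.001, 0.0018, -0.045],
    [0, 0, -0.045],
    [0, 0, -0.03],
    [0, 0, -0.021],
    [0, 0, 0]
  ],
  "yaw": [0, 0, 0, 0, 0]
}}

```text
time_s: 2.02
position: [0.5119, 0.2937, 0.1058]
tool_rot: [[-0.0, 1.0, -0.004], [1.0, 0.0, -0.001], [-0.001, -0.004, -1.0]]
ft_force: [-0.3, -0.3, 0.8]
grip_width: 0.085
gripper_force: 0.0
```

Request:
{"op": "jog_arm", "data": {
  "hand": [0.0, 0.0, 0.0, 0.0, 0.0],
  "travel": [
    [0, 0, 0],
    [0, 0, 0],
    [0, 0, 0],
    [0, 0, 0],
    [0, 0, 0]
  ],
  "yaw": [0, 0, 0, 0, 0],
  "grip_force": 40
}}

```text
time_s: 2.65
position: [0.5129, 0.294, 0.1081]
tool_rot: [[-0.0, 1.0, 0.001], [1.0, 0.0, 0.0], [0.0, 0.001, -1.0]]
ft_force: [-1.7, -0.8, 5.1]
grip_width: 0.0299
gripper_force: 39.2
```

Request:
{"op": "jog_arm", "data": {
  "hand": [0.0, 0.0, 0.0, 0.0, 0.0],
  "travel": [
    [0, 0, 0.056],
    [0, 0, 0.058],
    [0, -0.045, 0],
    [0, -0.06, 0],
    [0, -0.06, 0]
  ],
  "yaw": [0, 0, 0, 0, 0]
}}

```text
time_s: 3.28
position: [0.5124, 0.1273, 0.2212]
tool_rot: [[-0.001, 1.0, 0.0], [1.0, 0.001, -0.0], [-0.0, 0.0, -1.0]]
ft_force: [1.5, -0.3, -0.9]
grip_width: 0.0295
gripper_force: 40.8
```

Request:
{"op": "jog_arm", "data": {
  "hand": [0.0, 0.0, 0.0, 0.0, 0.0],
  "travel": [
    [0, -0.06, 0],
    [0, -0.06, 0],
    [0, -0.06, 0],
    [-0.005, -0.06, 0],
    [-0.005, -0.06, 0]
  ],
  "yaw": [0, 0, 0, 0, 0]
}}

```text
time_s: 3.9
position: [0.5022, -0.173, 0.2212]
tool_rot: [[0.0, 1.0, -0.0], [1.0, -0.0, 0.0], [0.0, -0.0, -1.0]]
ft_force: [1.0, -0.2, -1.8]
grip_width: 0.0299
gripper_force: 40.8
```

Request:
{"op": "jog_arm", "data": {
  "hand": [0.0, 0.0, 0.0, 0.0, 0.0],
  "travel": [
    [-0.005, -0.06, 0],
    [-0.005, -0.06, 0],
    [-0.005, -0.06, 0],
    [-0.002, -0.06, 0],
    [0, -0.02, 0]
  ],
  "yaw": [0, 0, 0, 0, 0]
}}

```text
time_s: 4.53
position: [0.4847, -0.4343, 0.2202]
tool_rot: [[0.003, 1.0, -0.001], [1.0, -0.003, 0.0], [0.0, -0.001, -1.0]]
ft_force: [-0.4, 0.4, -1.4]
grip_width: 0.0299
gripper_force: 40.8
```

```bash
python3 - <<'E'
from h import *
c,M=wcam();save('wrist','w2.png');print(env.observe()['position'],env.observe()['grip_width'])
print([np.round(wproj(c,M,p),1) for p in ((.4778,-.4368,.1),(.4841,-.3665,.1),(.4914,-.2964,.1))])
E
```

```text
[ 0.48459221 -0.43528937  0.22003984] 0.029925250903445555
[array([311.3, 197.6]), array([319.3,  99.8]), array([330.4, -15.3])]
```

View pics/w2.png

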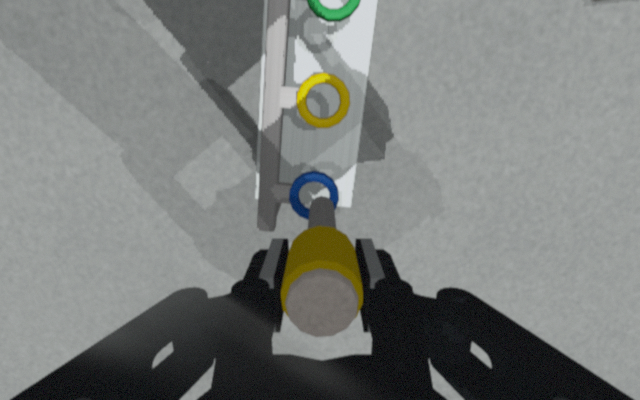

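```bash
python3 - <<'E'
from h import *
c,M=wcam();p=env.observe()['position']
print(p,wworld(c,M,(322,303),p[2]+.0215)-p)
for px in ((315,195.5),(323.5,100),(335,-8)):print(wworld(c,M,px,.1))
E
```

```text
[ 0.48459221 -0.43528937  0.22003984] [0.00091839 0.00224164 0.0215    ]
[ 0.48051839 -0.43615459  0.1       ]
[ 0.48694223 -0.36764437  0.1       ]
[ 0.49433521 -0.30156969  0.1       ]
```

Request:
{"op": "jog_arm", "data": {
  "hand": [0.0, 0.0, 0.0, 0.0, 0.0],
  "travel": [
    [0.0014, 0.034, 0],
    [0, 0.034, 0],
    [0, 0, -0.008],
    [0, 0, -0.006],
    [0, 0, 0]
  ],
  "yaw": [0, 0, 0, 0, 0]
}}

```text
time_s: 5.2
position: [0.4869, -0.3636, 0.2064]
tool_rot: [[0.001, 1.0, -0.001], [1.0, -0.001, 0.001], [0.001, -0.001, -1.0]]
ft_force: [0.3, -0.1, -1.8]
grip_width: 0.0299
gripper_force: 40.8
```

```bash
python3 - <<'E'
from h import *
c,M=wcam();a=save('wrist','w3.png');s=save('scene','s3.png');p=env.observe()['position'];print(p)
print(wproj(c,M,p+[0,0,-.098]),wproj(c,M,(p[0],p[1],.1)),proj('scene',(p[0],p[1],.1)))
u,v=map(int,proj('scene',(p[0],p[1],.13)))
A=cv2.resize(a[130:270,240:400],None,fx=3,fy=3,interpolation=2);B=cv2.resize(s[v-35:v+35,u-20:u+20],None,fx=6,fy=6,interpolation=2)
o=np.zeros((420,720,3),np.uint8);o[:,:480]=A;o[:,480:]=B;cv2.imwrite('pics/c3.png',o[:,:,::-1])
E
```

```text
[ 0.48705483 -0.36375168  0.20708162]
(np.float64(320.663374075377), np.float64(204.10344531454408)) (np.float64(320.6947109775485), np.float64(200.14695337994516)) (np.float64(297.4079593883539), np.float64(127.68263469911629))
```

View pics/c3.png

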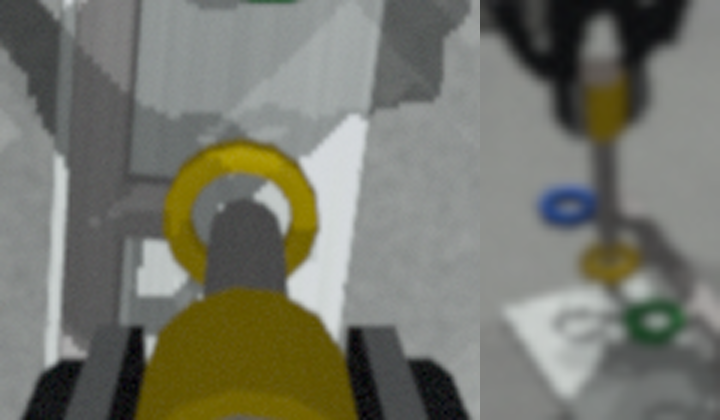

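Request:
{"op": "jog_arm", "data": {
  "hand": [0.0, 0.0, 0.0, 0.0, 0.0],
  "travel": [
    [-0.001, 0, -0.015],
    [0, 0, -0.018],
    [0, 0, -0.018],
    [0, 0, -0.018],
    [0, 0, -0.015]
  ],
  "yaw": [0, 0, 0, 0, 0]
}}

```text
time_s: 5.92
position: [0.4858, -0.3632, 0.1219]
tool_rot: [[0.0, 1.0, -0.001], [1.0, -0.0, 0.0], [0.0, -0.001, -1.0]]
ft_force: [0.3, -0.9, -1.3]
grip_width: 0.0299
gripper_force: 40.8
```

Request:
{"op": "jog_arm", "data": {
  "hand": [0.0, 0.085, 0.085, 0.085, 0.085],
  "travel": [
    [0, 0, -0.003],
    [0, 0, 0],
    [0, 0, 0],
    [0, 0, 0],
    [0, 0, 0]
  ],
  "yaw": [0, 0, 0, 0, 0]
}}

```text
time_s: 6.55
position: [0.4862, -0.3631, 0.1206]
tool_rot: [[-0.0, 1.0, 0.0], [1.0, 0.0, -0.0], [-0.0, 0.0, -1.0]]
ft_force: [-0.0, -0.2, -0.1]
grip_width: 0.085
gripper_force: 0.0
```

Request:
{"op": "jog_arm", "data": {
  "hand": [0.085, 0.085, 0.085, 0.085, 0.085],
  "travel": [
    [0, 0, 0.03],
    [0, 0, 0.05],
    [0, 0.02, 0.04],
    [0.003, 0.06, 0],
    [0.003, 0.06, 0]
  ],
  "yaw": [0, 0, 0, 0, 0]
}}

```text
time_s: 7.18
position: [0.492, -0.2218, 0.2408]
tool_rot: [[0.001, 1.0, 0.001], [1.0, -0.001, -0.0], [-0.0, 0.001, -1.0]]
ft_force: [0.4, 0.1, -0.0]
grip_width: 0.085
gripper_force: 0.0
```

Request:
{"op": "jog_arm", "data": {
  "hand": [0.085, 0.085, 0.085, 0.085, 0.085],
  "travel": [
    [0.003, 0.06, 0],
    [0.003, 0.06, 0],
    [0.003, 0.06, 0],
    [0.003, 0.06, 0],
    [0.003, 0.06, 0]
  ],
  "yaw": [0, 0, 0, 0, 0]
}}

```text
time_s: 7.8
position: [0.507, 0.0788, 0.2406]
tool_rot: [[0.0, 1.0, 0.001], [1.0, -0.0, -0.0], [-0.0, 0.001, -1.0]]
ft_force: [0.3, 0.3, 0.1]
grip_width: 0.0852
gripper_force: 0.0
```

```bash
cat > ori.py <<'E'
from h import *
import sys
# orange dish tops in the top view -> world
im=env.get_image('top');cv2.imwrite('pics/'+sys.argv[1],im[:,:,::-1])
hsv=cv2.cvtColor(im,cv2.COLOR_RGB2HSV);m=cv2.inRange(hsv,(5,120,60),(25,255,255));m[:145]=0;m[290:]=0;m[:,:235]=0;m[:,410:]=0
n,l,s,c=cv2.connectedComponentsWithStats(m)
for i in range(1,n):
    if s[i,4]>10: print(c[i].round(1),s[i,4],world('top',c[i],.030 if c[i][1]<215 else .038).round(4))
for a,b in ((100,130),(18,35),(50,85)):
    k=cv2.inRange(hsv,(a,80,40),(b,255,255));k[:212]=0;k[272:]=0;k[:,:405]=0;k[:,520:]=0;ys,xs=np.nonzero(k)
    if len(xs): print('ring',a,xs.mean().round(1),ys.mean().round(1),len(xs))
E
python3 ori.py top1.png
```

```text
[296.1 165.8] 50 [0.6817 0.0752 0.03  ]
[352.5 167.5] 52 [ 0.679  -0.0809  0.03  ]
[270.5 189.6] 55 [0.6148 0.1439 0.03  ]
[378.  189.8] 50 [ 0.6176 -0.1511  0.03  ]
[322.  191.3] 50 [0.6116 0.003  0.03  ]
ring 100 496.0 242.1 118
ring 18 466.3 239.3 114
ring 50 442.1 236.4 27
```

Request:
{"op": "jog_arm", "data": {
  "hand": [0.085, 0.085, 0.085, 0.085, 0.085],
  "travel": [
    [0.0014, 0.055, 0],
    [0.0014, 0.055, 0],
    [0.0014, 0.055, 0],
    [0.0014, 0.055, 0],
    [0.0014, 0.055, 0]
  ],
  "yaw": [0, 0, 0, 0, 0]
}}

```text
time_s: 8.48
position: [0.514, 0.3537, 0.2405]
tool_rot: [[-0.0, 1.0, 0.0], [1.0, 0.0, 0.0], [0.0, 0.0, -1.0]]
ft_force: [0.2, 0.3, 0.5]
grip_width: 0.0849
gripper_force: 0.0
```

Request:
{"op": "jog_arm", "data": {
  "hand": [0.085, 0.085, 0.085, 0.085, 0.085],
  "travel": [
    [0, 0, -0.045],
    [0, 0, -0.045],
    [0, 0, -0.03],
    [0, 0, -0.012],
    [0, 0, 0]
  ],
  "yaw": [0, 0, 0, 0, 0]
}}

```text
time_s: 9.1
position: [0.5143, 0.3519, 0.1085]
tool_rot: [[0.0, 1.0, -0.0], [1.0, -0.0, -0.0], [-0.0, -0.0, -1.0]]
ft_force: [0.5, -0.8, -0.1]
grip_width: 0.0849
gripper_force: 0.0
```

Request:
{"op": "jog_arm", "data": {
  "hand": [0.0, 0.0, 0.0, 0.0, 0.0],
  "travel": [
    [0, 0, 0],
    [0, 0, 0],
    [0, 0, 0],
    [0, 0, 0],
    [0, 0, 0]
  ],
  "yaw": [0, 0, 0, 0, 0]
}}

```text
time_s: 9.72
position: [0.5143, 0.352, 0.109]
tool_rot: [[-0.0, 1.0, 0.001], [1.0, 0.0, 0.001], [0.001, 0.001, -1.0]]
ft_force: [-1.1, -0.5, 5.0]
grip_width: 0.0298
gripper_force: 39.2
```

Request:
{"op": "jog_arm", "data": {
  "hand": [0.0, 0.0, 0.0, 0.0, 0.0],
  "travel": [
    [0, 0, 0.056],
    [0, 0, 0.056],
    [-0.002, -0.06, 0],
    [-0.002, -0.06, 0],
    [-0.002, -0.06, 0]
  ],
  "yaw": [0, 0, 0, 0, 0]
}}

```text
time_s: 10.35
position: [0.5077, 0.1702, 0.2202]
tool_rot: [[-0.001, 1.0, -0.0], [1.0, 0.001, -0.0], [-0.0, -0.0, -1.0]]
ft_force: [0.3, -1.0, -1.2]
grip_width: 0.0298
gripper_force: 40.8
```

Request:
{"op": "jog_arm", "data": {
  "hand": [0.0, 0.0, 0.0, 0.0, 0.0],
  "travel": [
    [-0.002, -0.06, 0],
    [-0.002, -0.06, 0],
    [-0.002, -0.06, 0],
    [-0.002, -0.06, 0],
    [-0.002, -0.06, 0]
  ],
  "yaw": [0, 0, 0, 0, 0]
}}

```text
time_s: 10.98
position: [0.4977, -0.1301, 0.2202]
tool_rot: [[0.0, 1.0, 0.0], [1.0, -0.0, 0.0], [0.0, 0.0, -1.0]]
ft_force: [0.8, 0.6, -1.1]
grip_width: 0.0301
gripper_force: 40.8
```

Request:
{"op": "jog_arm", "data": {
  "hand": [0.0, 0.0, 0.0, 0.0, 0.0],
  "travel": [
    [-0.002, -0.06, 0],
    [-0.002, -0.06, 0],
    [-0.002, -0.047, 0],
    [0, 0, -0.014],
    [0, 0, 0]
  ],
  "yaw": [0, 0, 0, 0, 0]
}}

```text
time_s: 11.6
position: [0.4916, -0.2942, 0.2049]
tool_rot: [[0.0, 1.0, -0.002], [1.0, -0.0, 0.003], [0.003, -0.002, -1.0]]
ft_force: [-0.5, -0.5, -1.0]
grip_width: 0.0298
gripper_force: 40.8
```

```bash
cat > tip.py <<'E'
from h import *
import sys
c,M=wcam();a=env.get_image('wrist');p=env.observe()['position'];print(p)
lo,hi=dict(green=((50,90,40),(85,255,255)),blue=((100,120,40),(130,255,255)))[sys.argv[1]]
k=cv2.inRange(cv2.cvtColor(a,cv2.COLOR_RGB2HSV),lo,hi);k[:150]=0;ys,xs=np.nonzero(k)
print(wproj(c,M,(p[0],p[1],.1)))
cv2.imwrite('pics/'+sys.argv[2],cv2.resize(a[120:260,240:400],None,fx=3,fy=3,interpolation=2)[:,:,::-1])
E
python3 tip.py green c4.png
```

```text
[ 0.49200929 -0.29397248  0.20576496]
(np.float64(321.17979471502383), np.float64(200.55709439355502))
```

View pics/c4.png

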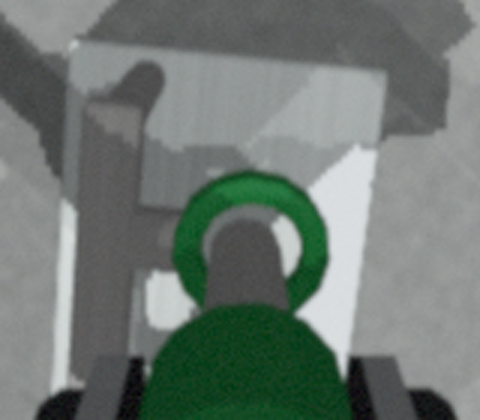

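Request:
{"op": "jog_arm", "data": {
  "hand": [0.0, 0.0, 0.0, 0.0, 0.0],
  "travel": [
    [0.001, -0.0025, 0],
    [0, 0, -0.02],
    [0, 0, -0.022],
    [0, 0, -0.022],
    [0, 0, -0.022]
  ],
  "yaw": [0, 0, 0, 0, 0]
}}

```text
time_s: 12.28
position: [0.4937, -0.2971, 0.1203]
tool_rot: [[-0.001, 1.0, 0.001], [1.0, 0.001, -0.001], [-0.001, 0.001, -1.0]]
ft_force: [0.0, 0.9, -1.0]
grip_width: 0.0297
gripper_force: 40.8
```

Request:
{"op": "jog_arm", "data": {
  "hand": [0.0, 0.085, 0.085, 0.085, 0.085],
  "travel": [
    [0, 0, 0],
    [0, 0, 0],
    [0, 0, 0],
    [0, 0, 0],
    [0, 0, 0]
  ],
  "yaw": [0, 0, 0, 0, 0]
}}

```text
time_s: 12.9
position: [0.4932, -0.2977, 0.1205]
tool_rot: [[0.0, 1.0, 0.0], [1.0, -0.0, -0.0], [-0.0, 0.0, -1.0]]
ft_force: [0.4, 0.4, -0.3]
grip_width: 0.0849
gripper_force: 0.0
```

Request:
{"op": "jog_arm", "data": {
  "hand": [0.085, 0.085, 0.085, 0.085, 0.085],
  "travel": [
    [0, 0, 0.03],
    [0, 0, 0.05],
    [0.001, 0.03, 0.05],
    [0.002, 0.06, 0],
    [0.002, 0.06, 0]
  ],
  "yaw": [0, 0, 0, 0, 0]
}}

```text
time_s: 13.52
position: [0.498, -0.1462, 0.2509]
tool_rot: [[0.001, 1.0, 0.001], [1.0, -0.001, -0.0], [-0.0, 0.001, -1.0]]
ft_force: [0.6, 0.9, 0.7]
grip_width: 0.0851
gripper_force: 0.0
```

Request:
{"op": "jog_arm", "data": {
  "hand": [0.085, 0.085, 0.085, 0.085, 0.085],
  "travel": [
    [0.002, 0.06, 0],
    [0.002, 0.06, 0],
    [0.002, 0.06, 0],
    [0.002, 0.06, 0],
    [0.002, 0.06, 0]
  ],
  "yaw": [0, 0, 0, 0, 0]
}}

```text
time_s: 14.15
position: [0.5079, 0.1543, 0.2506]
tool_rot: [[0.0, 1.0, 0.0], [1.0, -0.0, 0.0], [0.0, 0.0, -1.0]]
ft_force: [1.0, -0.5, -0.3]
grip_width: 0.0846
gripper_force: 0.0
```

Request:
{"op": "jog_arm", "data": {
  "hand": [0.085, 0.085, 0.085, 0.085, 0.085],
  "travel": [
    [0.0015, 0.0517, 0],
    [0.0015, 0.0517, 0],
    [0.0015, 0.0517, 0],
    [0.0015, 0.0517, 0],
    [0.0015, 0.0517, 0]
  ],
  "yaw": [0, 0, 0, 0, 0]
}}

```text
time_s: 14.78
position: [0.5154, 0.4125, 0.2504]
tool_rot: [[0.0, 1.0, 0.0], [1.0, -0.0, -0.0], [-0.0, 0.0, -1.0]]
ft_force: [0.9, -1.5, -0.1]
grip_width: 0.0853
gripper_force: 0.0
```

Request:
{"op": "jog_arm", "data": {
  "hand": [0.085, 0.085, 0.085, 0.085, 0.085],
  "travel": [
    [0, 0, -0.05],
    [0, 0, -0.045],
    [0, 0, -0.03],
    [0, 0, -0.017],
    [0, 0, 0]
  ],
  "yaw": [0, 0, 0, 0, 0]
}}

```text
time_s: 15.4
position: [0.5155, 0.4108, 0.1078]
tool_rot: [[0.0, 1.0, -0.001], [1.0, -0.0, -0.001], [-0.001, -0.001, -1.0]]
ft_force: [0.2, 0.2, 0.1]
grip_width: 0.0849
gripper_force: 0.0
```

Request:
{"op": "jog_arm", "data": {
  "hand": [0.0, 0.0, 0.0, 0.0, 0.0],
  "travel": [
    [0, 0, 0],
    [0, 0, 0],
    [0, 0, 0],
    [0, 0, 0],
    [0, 0, 0]
  ],
  "yaw": [0, 0, 0, 0, 0]
}}

```text
time_s: 16.02
position: [0.5157, 0.4111, 0.1092]
tool_rot: [[-0.0, 1.0, 0.001], [1.0, 0.0, 0.001], [0.001, 0.001, -1.0]]
ft_force: [-2.3, -0.6, 5.7]
grip_width: 0.0298
gripper_force: 39.3
```

Request:
{"op": "jog_arm", "data": {
  "hand": [0.0, 0.0, 0.0, 0.0, 0.0],
  "travel": [
    [0, 0, 0.054],
    [0, 0, 0.054],
    [0, 0, 0.053],
    [-0.0025, -0.06, 0],
    [-0.0025, -0.06, 0]
  ],
  "yaw": [0, 0, 0, 0, 0]
}}

```text
time_s: 16.65
position: [0.5104, 0.2897, 0.2694]
tool_rot: [[-0.001, 1.0, 0.001], [1.0, 0.001, -0.0], [-0.0, 0.001, -1.0]]
ft_force: [-0.1, -0.9, -1.0]
grip_width: 0.0299
gripper_force: 40.9
```

Request:
{"op": "jog_arm", "data": {
  "hand": [0.0, 0.0, 0.0, 0.0, 0.0],
  "travel": [
    [-0.0025, -0.06, 0],
    [-0.0025, -0.06, 0],
    [-0.0025, -0.06, 0],
    [-0.0025, -0.06, 0],
    [-0.0025, -0.06, 0]
  ],
  "yaw": [0, 0, 0, 0, 0]
}}

```text
time_s: 17.27
position: [0.4977, -0.011, 0.2693]
tool_rot: [[-0.0, 1.0, 0.0], [1.0, 0.0, -0.0], [-0.0, 0.0, -1.0]]
ft_force: [1.9, -0.1, -1.3]
grip_width: 0.0302
gripper_force: 40.9
```

Request:
{"op": "jog_arm", "data": {
  "hand": [0.0, 0.0, 0.0, 0.0, 0.0],
  "travel": [
    [-0.0025, -0.06, 0],
    [-0.0025, -0.06, 0],
    [-0.0025, -0.06, 0],
    [-0.0025, -0.06, 0],
    [-0.0025, -0.06, 0]
  ],
  "yaw": [0, 0, 0, 0, 0]
}}

```text
time_s: 17.9
position: [0.4852, -0.3111, 0.2692]
tool_rot: [[0.0, 1.0, -0.0], [1.0, -0.0, 0.0], [0.0, -0.0, -1.0]]
ft_force: [1.2, -0.2, -1.0]
grip_width: 0.03
gripper_force: 40.9
```

Request:
{"op": "jog_arm", "data": {
  "hand": [0.0, 0.0, 0.0, 0.0, 0.0],
  "travel": [
    [-0.0025, -0.06, 0],
    [-0.0025, -0.06, 0],
    [0, -0.009, -0.032],
    [0, 0, -0.03],
    [0, 0, 0]
  ],
  "yaw": [0, 0, 0, 0, 0]
}}

```text
time_s: 18.52
position: [0.48, -0.4376, 0.2049]
tool_rot: [[0.0, 1.0, -0.003], [1.0, -0.0, 0.004], [0.004, -0.003, -1.0]]
ft_force: [-0.1, 0.0, -0.3]
grip_width: 0.0302
gripper_force: 40.9
```

```bash
python3 tip.py blue c5.png
```

```text
[ 0.48056397 -0.43801246  0.20712344]
(np.float64(321.603226682334), np.float64(201.65314408827308))
```

View pics/c5.png

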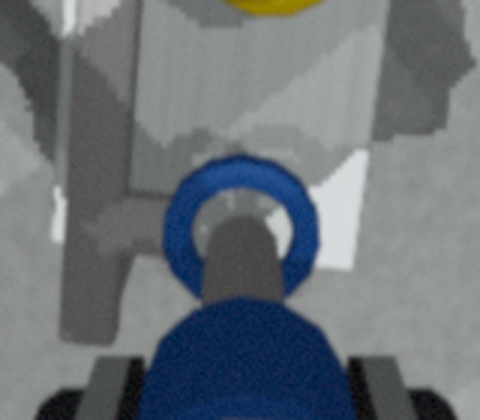

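Request:
{"op": "jog_arm", "data": {
  "hand": [0.0, 0.0, 0.0, 0.0, 0.0],
  "travel": [
    [0, 0, -0.02],
    [0, 0, -0.022],
    [0, 0, -0.022],
    [0, 0, -0.022],
    [0, 0, 0]
  ],
  "yaw": [0, 0, 0, 0, 0]
}}

```text
time_s: 19.2
position: [0.4808, -0.438, 0.1216]
tool_rot: [[-0.0, 1.0, -0.0], [1.0, 0.0, 0.0], [0.0, -0.0, -1.0]]
ft_force: [0.2, -0.8, -1.0]
grip_width: 0.0295
gripper_force: 40.9
```

Request:
{"op": "jog_arm", "data": {
  "hand": [0.085, 0.085, 0.085, 0.085, 0.085],
  "travel": [
    [0, 0, 0],
    [0, 0, 0],
    [0, 0, 0],
    [0, 0, 0.04],
    [0, 0, 0.05]
  ],
  "yaw": [0, 0, 0, 0, 0]
}}

```text
time_s: 19.82
position: [0.4804, -0.4378, 0.2119]
tool_rot: [[0.0, 1.0, -0.001], [1.0, -0.0, 0.002], [0.002, -0.001, -1.0]]
ft_force: [0.8, -1.3, -0.4]
grip_width: 0.0849
gripper_force: 0.0
```

Request:
{"op": "jog_arm", "data": {
  "hand": [0.085, 0.085, 0.085, 0.085, 0.085],
  "travel": [
    [0.027, 0.054, 0],
    [0.027, 0.054, 0],
    [0.027, 0.054, 0],
    [0.027, 0.054, 0],
    [0.027, 0.054, 0]
  ],
  "yaw": [0, 0, 0, 0, 0.02]
}}

```text
time_s: 20.45
position: [0.6163, -0.1663, 0.2119]
tool_rot: [[-0.02, 1.0, 0.001], [1.0, 0.02, -0.0], [-0.0, 0.001, -1.0]]
ft_force: [0.2, 0.3, -0.9]
grip_width: 0.0848
gripper_force: 0.0
```

```bash
python3 ori.py top2.png;  python3 - <<'E'
from h import *
c,M=wcam();save('wrist','w4.png');print(env.observe()['position'],[np.round(wproj(c,M,p)) for p in ((.6176,-.1511,.03),(.679,-.0809,.03),(.6117,.003,.03))])
E
```

```text
[296.1 165.8] 50 [0.6817 0.0751 0.03  ]
[352.5 167.5] 52 [ 0.679  -0.0809  0.03  ]
[270.5 189.3] 51 [0.6156 0.1439 0.03  ]
[376.8 189.3] 26 [ 0.6187 -0.1477  0.03  ]
[322.  191.2] 49 [0.612 0.003 0.03 ]
ring 100 494.3 242.5 117
ring 18 466.3 239.4 111
[ 0.61744058 -0.1627375   0.21172189] [array([319., 167.]), array([393.,  88.]), array([317., -26.])]
```

View pics/w4.png

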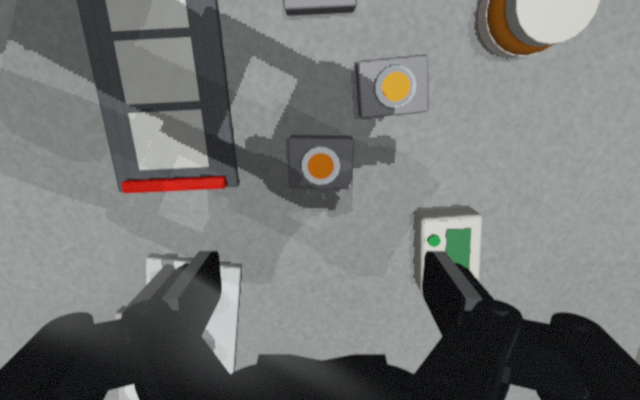

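Request:
{"op": "jog_arm", "data": {
  "hand": [0.085, 0.085, 0.085, 0.085, 0.085],
  "travel": [
    [0.0015, 0.0135, -0.04],
    [0, 0, -0.05],
    [0, 0, -0.05],
    [0, 0, -0.035],
    [0, 0, -0.016]
  ],
  "yaw": [-0.01, 0, 0, 0, 0]
}}

```text
time_s: 21.18
position: [0.6165, -0.1548, 0.0188]
tool_rot: [[-0.01, 1.0, -0.002], [1.0, 0.01, 0.001], [0.001, -0.002, -1.0]]
ft_force: [0.8, -0.2, 0.2]
grip_width: 0.085
gripper_force: 0.0
```

Request:
{"op": "jog_arm", "data": {
  "hand": [0.085, 0.0, 0.0, 0.0, 0.0],
  "travel": [
    [0, 0, 0],
    [0, 0, 0],
    [0, 0, 0],
    [0, 0, 0],
    [0, 0, 0]
  ],
  "yaw": [0, 0, 0, 0, 0]
}}

```text
time_s: 21.8
position: [0.6179, -0.155, 0.0222]
tool_rot: [[-0.01, 1.0, 0.003], [1.0, 0.01, -0.002], [-0.002, 0.003, -1.0]]
ft_force: [-1.3, -0.2, 7.3]
grip_width: 0.0592
gripper_force: 44.3
```

Request:
{"op": "jog_arm", "data": {
  "hand": [0.0, 0.0, 0.0, 0.0, 0.0],
  "travel": [
    [0, 0, 0.055],
    [-0.048, 0.0055, 0.005],
    [-0.048, 0.0055, 0],
    [-0.048, 0.0054, 0],
    [0, 0, -0.025]
  ],
  "yaw": [0, 0.02, 0.022, 0.022, 0]
}}

```text
time_s: 22.42
position: [0.4714, -0.1379, 0.0571]
tool_rot: [[-0.073, 0.997, 0.002], [0.997, 0.073, -0.001], [-0.001, 0.002, -1.0]]
ft_force: [1.1, -1.6, -1.2]
grip_width: 0.0589
gripper_force: 44.4
```

Request:
{"op": "jog_arm", "data": {
  "hand": [0.0, 0.0, 0.0, 0.0, 0.0],
  "travel": [
    [0, 0, -0.013],
    [0, 0, -0.007],
    [0, 0, -0.005],
    [0, 0, 0],
    [0, 0, 0]
  ],
  "yaw": [0, 0, 0, 0, 0]
}}

```text
time_s: 23.05
position: [0.4734, -0.1383, 0.0304]
tool_rot: [[-0.074, 0.997, 0.0], [0.997, 0.074, -0.0], [-0.0, 0.0, -1.0]]
ft_force: [0.3, 0.8, -0.4]
grip_width: 0.0593
gripper_force: 44.3
```

Request:
{"op": "jog_arm", "data": {
  "hand": [0.085, 0.085, 0.085, 0.085, 0.085],
  "travel": [
    [0, 0, 0],
    [0, 0, 0],
    [0, 0, 0.03],
    [0, 0, 0.04],
    [0.047, 0.01, 0]
  ],
  "yaw": [0, 0, 0, 0, 0]
}}

```text
time_s: 23.68
position: [0.5204, -0.129, 0.1035]
tool_rot: [[-0.072, 0.997, 0.004], [0.997, 0.072, -0.002], [-0.002, 0.004, -1.0]]
ft_force: [0.6, -1.0, -0.1]
grip_width: 0.0848
gripper_force: 0.0
```

Request:
{"op": "jog_arm", "data": {
  "hand": [0.085, 0.085, 0.085, 0.085, 0.085],
  "travel": [
    [0.055, 0.017, 0],
    [0.055, 0.016, 0],
    [0.05, 0.016, 0],
    [0, 0, -0.03],
    [0, 0, 0]
  ],
  "yaw": [0.01, 0.01, 0.01, 0, 0]
}}

```text
time_s: 24.3
position: [0.679, -0.0786, 0.0678]
tool_rot: [[-0.104, 0.995, -0.005], [0.995, 0.104, 0.001], [0.002, -0.005, -1.0]]
ft_force: [-0.5, 0.1, 0.3]
grip_width: 0.0849
gripper_force: 0.0
```

```bash
python3 ori.py top3.png;  python3 - <<'E'
from h import *
print(env.observe()['position'])
E
```

```text
[296.1 165.8] 50 [0.6817 0.0752 0.03  ]
[270.5 189.3] 51 [0.6156 0.1439 0.03  ]
[320.6 191. ] 25 [0.6125 0.007  0.03  ]
ring 100 494.3 242.8 108
ring 18 466.3 239.3 112
[ 0.67950817 -0.07912025  0.06966757]
```

Request:
{"op": "jog_arm", "data": {
  "hand": [0.085, 0.085, 0.085, 0.0, 0.0],
  "travel": [
    [0, 0, -0.03],
    [0, 0, -0.019],
    [0, 0, 0],
    [0, 0, 0],
    [0, 0, 0]
  ],
  "yaw": [0, 0, 0, 0, 0]
}}

```text
time_s: 24.98
position: [0.6808, -0.0794, 0.0229]
tool_rot: [[-0.104, 0.995, 0.002], [0.995, 0.104, -0.001], [-0.001, 0.002, -1.0]]
ft_force: [1.4, -0.8, 4.5]
grip_width: 0.059
gripper_force: 44.9
```

Request:
{"op": "jog_arm", "data": {
  "hand": [0.0, 0.0, 0.0, 0.0, 0.0],
  "travel": [
    [0, 0, 0],
    [0, 0, 0],
    [0, 0, 0],
    [0, 0, 0],
    [0, 0, 0]
  ],
  "yaw": [0, 0, 0, 0, 0]
}}

```text
time_s: 25.6
position: [0.6808, -0.0794, 0.0229]
tool_rot: [[-0.104, 0.995, 0.002], [0.995, 0.104, -0.001], [-0.001, 0.002, -1.0]]
ft_force: [0.3, 1.0, 6.6]
grip_width: 0.0586
gripper_force: 44.9
```

Request:
{"op": "jog_arm", "data": {
  "hand": [0.0, 0.0, 0.0, 0.0, 0.0],
  "travel": [
    [0, 0, 0.058],
    [-0.053, 0.002, 0.005],
    [-0.053, 0.002, 0],
    [-0.053, 0.002, 0],
    [-0.0525, 0.002, 0]
  ],
  "yaw": [0, -0.01, -0.01, -0.01, 0]
}}

```text
time_s: 26.22
position: [0.4669, -0.071, 0.0846]
tool_rot: [[-0.074, 0.997, 0.001], [0.997, 0.074, -0.0], [-0.0, 0.001, -1.0]]
ft_force: [-0.0, -1.7, -1.4]
grip_width: 0.0589
gripper_force: 44.7
```

Request:
{"op": "jog_arm", "data": {
  "hand": [0.0, 0.0, 0.0, 0.0, 0.0],
  "travel": [
    [0, 0, -0.025],
    [0, 0, -0.017],
    [0, 0, -0.008],
    [0, 0, -0.004],
    [0, 0, 0]
  ],
  "yaw": [0, 0, 0, 0, 0]
}}

```text
time_s: 26.85
position: [0.469, -0.0713, 0.0309]
tool_rot: [[-0.074, 0.997, 0.001], [0.997, 0.074, -0.0], [-0.0, 0.001, -1.0]]
ft_force: [-2.0, 0.3, 1.8]
grip_width: 0.0592
gripper_force: 45.1
```

Request:
{"op": "jog_arm", "data": {
  "hand": [0.085, 0.085, 0.085, 0.085, 0.085],
  "travel": [
    [0, 0, 0],
    [0, 0, 0],
    [0, 0, 0],
    [0, 0, 0.03],
    [0, 0, 0.04]
  ],
  "yaw": [0, 0, 0, 0, 0]
}}

```text
time_s: 27.48
position: [0.4682, -0.0711, 0.1006]
tool_rot: [[-0.074, 0.997, -0.002], [0.997, 0.074, 0.001], [0.001, -0.002, -1.0]]
ft_force: [1.0, 0.6, 0.1]
grip_width: 0.0848
gripper_force: 0.0
```

```bash
python3 ori.py top4.png
```

```text
[296.1 165.8] 50 [0.6817 0.0751 0.03  ]
[270.6 189.4] 52 [0.6154 0.1438 0.03  ]
[322.1 191.2] 48 [0.612  0.0028 0.03  ]
ring 100 494.3 242.6 118
ring 18 466.4 239.4 112
```

Request:
{"op": "jog_arm", "data": {
  "hand": [0.085, 0.085, 0.085, 0.085, 0.085],
  "travel": [
    [0.048, 0.0254, 0],
    [0.048, 0.0253, 0],
    [0.0485, 0.0253, 0],
    [0, 0, -0.02],
    [0, 0, 0]
  ],
  "yaw": [-0.01, 0, 0, 0, 0]
}}

```text
time_s: 28.15
position: [0.6124, 0.0052, 0.0787]
tool_rot: [[-0.065, 0.998, -0.004], [0.998, 0.065, 0.001], [0.001, -0.003, -1.0]]
ft_force: [0.3, 0.8, 0.7]
grip_width: 0.0852
gripper_force: 0.0
```

Request:
{"op": "jog_arm", "data": {
  "hand": [0.085, 0.085, 0.085, 0.0, 0.0],
  "travel": [
    [0, 0, -0.035],
    [0, 0, -0.024],
    [0, 0, 0],
    [0, 0, 0],
    [0, 0, 0]
  ],
  "yaw": [0, 0, 0, 0, 0]
}}

```text
time_s: 28.78
position: [0.6138, 0.0045, 0.0232]
tool_rot: [[-0.064, 0.998, 0.003], [0.998, 0.064, -0.001], [-0.001, 0.003, -1.0]]
ft_force: [-0.4, -0.8, 7.5]
grip_width: 0.0593
gripper_force: 44.2
```

Request:
{"op": "jog_arm", "data": {
  "hand": [0.0, 0.0, 0.0, 0.0, 0.0],
  "travel": [
    [0, 0, 0],
    [0, 0, 0],
    [0, 0, 0],
    [0, 0, 0],
    [0, 0, 0]
  ],
  "yaw": [0, 0, 0, 0, 0]
}}

```text
time_s: 29.4
position: [0.6138, 0.0045, 0.0231]
tool_rot: [[-0.064, 0.998, 0.003], [0.998, 0.064, -0.001], [-0.001, 0.003, -1.0]]
ft_force: [-1.1, -0.7, 6.8]
grip_width: 0.059
gripper_force: 44.1
```

Request:
{"op": "jog_arm", "data": {
  "hand": [0.0, 0.0, 0.0, 0.0, 0.0],
  "travel": [
    [0, 0, 0.058],
    [-0.05, -0.0046, 0.005],
    [-0.05, -0.0046, 0],
    [-0.049, -0.0045, 0],
    [0, 0, 0]
  ],
  "yaw": [0, 0.01, 0, 0, 0]
}}

```text
time_s: 30.02
position: [0.4611, -0.0086, 0.0849]
tool_rot: [[-0.073, 0.997, -0.002], [0.997, 0.073, 0.001], [0.001, -0.002, -1.0]]
ft_force: [1.6, -0.3, -0.3]
grip_width: 0.0591
gripper_force: 44.4
```

Request:
{"op": "jog_arm", "data": {
  "hand": [0.0, 0.0, 0.0, 0.0, 0.0],
  "travel": [
    [0, 0, -0.025],
    [0, 0, -0.017],
    [0, 0, -0.008],
    [0, 0, -0.004],
    [0, 0, 0]
  ],
  "yaw": [0, 0, 0, 0, 0]
}}

```text
time_s: 30.65
position: [0.4647, -0.009, 0.0311]
tool_rot: [[-0.074, 0.997, 0.002], [0.997, 0.074, -0.0], [-0.001, 0.002, -1.0]]
ft_force: [-1.5, 0.1, 3.2]
grip_width: 0.0591
gripper_force: 44.9
```

Request:
{"op": "jog_arm", "data": {
  "hand": [0.085, 0.085, 0.085, 0.085, 0.085],
  "travel": [
    [0, 0, 0],
    [0, 0, 0],
    [0, 0, 0],
    [0, 0, 0.03],
    [0, 0, 0.04]
  ],
  "yaw": [0, 0, 0, 0, 0]
}}

```text
time_s: 31.28
position: [0.4637, -0.0088, 0.1006]
tool_rot: [[-0.074, 0.997, -0.002], [0.997, 0.074, 0.001], [0.001, -0.002, -1.0]]
ft_force: [-0.0, 0.9, -0.0]
grip_width: 0.0851
gripper_force: 0.0
```

```bash
python3 ori.py top5.png
```

```text
[296.2 165.9] 50 [0.6814 0.0749 0.03  ]
[270.5 189.3] 51 [0.6156 0.1439 0.03  ]
[374.  243.1] 39 [ 0.4722 -0.1371  0.038 ]
ring 100 494.4 242.8 110
ring 18 466.3 239.2 115
```

Request:
{"op": "jog_arm", "data": {
  "hand": [0.085, 0.085, 0.085, 0.085, 0.085],
  "travel": [
    [0.0547, 0.0215, 0],
    [0.0547, 0.0215, 0],
    [0.0547, 0.0215, 0],
    [0.0546, 0.0215, 0],
    [0, 0, -0.02]
  ],
  "yaw": [0, 0, 0, 0, 0]
}}

```text
time_s: 31.95
position: [0.6865, 0.0785, 0.0806]
tool_rot: [[-0.076, 0.997, 0.006], [0.997, 0.076, -0.0], [-0.001, 0.006, -1.0]]
ft_force: [-1.6, 0.2, -0.4]
grip_width: 0.0847
gripper_force: 0.0
```

Request:
{"op": "jog_arm", "data": {
  "hand": [0.085, 0.085, 0.085, 0.0, 0.0],
  "travel": [
    [0, 0, -0.035],
    [0, 0, -0.024],
    [0, 0, 0],
    [0, 0, 0],
    [0, 0, 0]
  ],
  "yaw": [0, 0, 0, 0, 0]
}}

```text
time_s: 32.58
position: [0.6836, 0.0771, 0.0232]
tool_rot: [[-0.074, 0.997, 0.003], [0.997, 0.074, -0.0], [-0.0, 0.003, -1.0]]
ft_force: [0.2, -0.0, -0.8]
grip_width: 0.0597
gripper_force: 43.4
```

Request:
{"op": "jog_arm", "data": {
  "hand": [0.0, 0.0, 0.0, 0.0, 0.0],
  "travel": [
    [0, 0, 0],
    [0, 0, 0],
    [0, 0, 0],
    [0, 0, 0],
    [0, 0, 0]
  ],
  "yaw": [0, 0, 0, 0, 0]
}}

```text
time_s: 33.2
position: [0.6836, 0.077, 0.0231]
tool_rot: [[-0.074, 0.997, 0.003], [0.997, 0.074, -0.0], [-0.0, 0.003, -1.0]]
ft_force: [-1.2, 0.8, 7.2]
grip_width: 0.059
gripper_force: 44.3
```

Request:
{"op": "jog_arm", "data": {
  "hand": [0.0, 0.0, 0.0, 0.0, 0.0],
  "travel": [
    [0, 0, 0.058],
    [-0.056, -0.0061, 0.005],
    [-0.056, -0.0061, 0],
    [-0.056, -0.0061, 0],
    [-0.0558, -0.006, 0]
  ],
  "yaw": [0, 0, 0, 0, 0]
}}

```text
time_s: 33.83
position: [0.4572, 0.0527, 0.0847]
tool_rot: [[-0.074, 0.997, 0.001], [0.997, 0.074, -0.0], [-0.0, 0.001, -1.0]]
ft_force: [0.2, -1.7, -0.6]
grip_width: 0.0593
gripper_force: 44.6
```

Request:
{"op": "jog_arm", "data": {
  "hand": [0.0, 0.0, 0.0, 0.0, 0.0],
  "travel": [
    [0, 0, -0.025],
    [0, 0, -0.017],
    [0, 0, -0.008],
    [0, 0, -0.004],
    [0, 0, 0]
  ],
  "yaw": [0, 0, 0, 0, 0]
}}

```text
time_s: 34.45
position: [0.4592, 0.0528, 0.0311]
tool_rot: [[-0.074, 0.997, 0.001], [0.997, 0.074, -0.0], [-0.0, 0.001, -1.0]]
ft_force: [-2.3, -0.8, 4.0]
grip_width: 0.0591
gripper_force: 45.2
```

Request:
{"op": "jog_arm", "data": {
  "hand": [0.085, 0.085, 0.085, 0.085, 0.085],
  "travel": [
    [0, 0, 0],
    [0, 0, 0],
    [0, 0, 0],
    [0, 0, 0.03],
    [0, 0, 0.04]
  ],
  "yaw": [0, 0, 0, 0, 0]
}}

```text
time_s: 35.08
position: [0.4586, 0.0528, 0.1007]
tool_rot: [[-0.074, 0.997, -0.002], [0.997, 0.074, 0.0], [0.0, -0.002, -1.0]]
ft_force: [-0.5, -0.1, -0.2]
grip_width: 0.0852
gripper_force: 0.0
```

```bash
python3 ori.py top6.png
```

```text
[270.5 189.3] 51 [0.6156 0.1439 0.03  ]
[372.8 243.1] 54 [ 0.472 -0.134  0.038]
[350.4 244.4] 54 [ 0.4682 -0.0737  0.038 ]
ring 100 494.3 242.6 114
ring 18 466.2 239.3 113
```

Request:
{"op": "jog_arm", "data": {
  "hand": [0.085, 0.085, 0.085, 0.085, 0.085],
  "travel": [
    [0.0525, 0.0311, 0],
    [0.0525, 0.0311, 0],
    [0.0526, 0.0311, 0],
    [0, 0, -0.02],
    [0, 0, 0]
  ],
  "yaw": [0.06, 0.06, 0.05, 0, 0]
}}

```text
time_s: 35.75
position: [0.6157, 0.1463, 0.0784]
tool_rot: [[-0.242, 0.97, -0.004], [0.97, 0.242, -0.0], [0.001, -0.004, -1.0]]
ft_force: [-0.3, 0.4, 0.7]
grip_width: 0.0849
gripper_force: 0.0
```

Request:
{"op": "jog_arm", "data": {
  "hand": [0.085, 0.085, 0.085, 0.0, 0.0],
  "travel": [
    [0, 0, -0.035],
    [0, 0, -0.024],
    [0, 0, 0],
    [0, 0, 0],
    [0, 0, 0]
  ],
  "yaw": [0, 0, 0, 0, 0]
}}

```text
time_s: 36.38
position: [0.6174, 0.146, 0.0233]
tool_rot: [[-0.242, 0.97, 0.003], [0.97, 0.242, 0.0], [-0.001, 0.003, -1.0]]
ft_force: [0.9, -0.1, 7.2]
grip_width: 0.0592
gripper_force: 43.5
```

Request:
{"op": "jog_arm", "data": {
  "hand": [0.0, 0.0, 0.0, 0.0, 0.0],
  "travel": [
    [0, 0, 0],
    [0, 0, 0],
    [0, 0, 0],
    [0, 0, 0],
    [0, 0, 0]
  ],
  "yaw": [0, 0, 0, 0, 0]
}}

```text
time_s: 37.0
position: [0.6174, 0.146, 0.0233]
tool_rot: [[-0.242, 0.97, 0.003], [0.97, 0.242, -0.0], [-0.001, 0.003, -1.0]]
ft_force: [-0.9, -1.6, 6.6]
grip_width: 0.0591
gripper_force: 43.5
```

Request:
{"op": "jog_arm", "data": {
  "hand": [0.0, 0.0, 0.0, 0.0, 0.0],
  "travel": [
    [0, 0, 0.058],
    [-0.054, -0.0104, 0.005],
    [-0.054, -0.0104, 0],
    [-0.0538, -0.0104, 0],
    [0, 0, 0]
  ],
  "yaw": [0, -0.06, -0.06, -0.05, 0]
}}

```text
time_s: 37.62
position: [0.4511, 0.1148, 0.0848]
tool_rot: [[-0.073, 0.997, -0.003], [0.997, 0.073, 0.0], [0.0, -0.003, -1.0]]
ft_force: [0.3, 0.6, -0.6]
grip_width: 0.0594
gripper_force: 44.0
```

Request:
{"op": "jog_arm", "data": {
  "hand": [0.0, 0.0, 0.0, 0.0, 0.0],
  "travel": [
    [0, 0, -0.025],
    [0, 0, -0.017],
    [0, 0, -0.008],
    [0, 0, -0.004],
    [0, 0, 0]
  ],
  "yaw": [0, 0, 0, 0, 0]
}}

```text
time_s: 38.25
position: [0.4556, 0.1149, 0.0313]
tool_rot: [[-0.074, 0.997, 0.002], [0.997, 0.074, -0.0], [-0.0, 0.002, -1.0]]
ft_force: [-1.2, -0.2, 3.8]
grip_width: 0.059
gripper_force: 44.6
```

Request:
{"op": "jog_arm", "data": {
  "hand": [0.085, 0.085, 0.085, 0.085, 0.085],
  "travel": [
    [0, 0, 0],
    [0, 0, 0],
    [0, 0, 0],
    [0, 0, 0.04],
    [0, 0, 0.06]
  ],
  "yaw": [0, 0, 0, 0, 0]
}}

```text
time_s: 38.88
position: [0.4542, 0.1148, 0.1306]
tool_rot: [[-0.074, 0.997, -0.004], [0.997, 0.074, 0.0], [0.0, -0.004, -1.0]]
ft_force: [0.1, 0.1, 0.1]
grip_width: 0.0851
gripper_force: 0.0
```

Request:
{"op": "jog_arm", "data": {
  "hand": [0.085, 0.085, 0.085, 0.085, 0.085],
  "travel": [
    [-0.02, 0.05, 0.03],
    [-0.02, 0.05, 0.02],
    [-0.02, 0.05, 0.01],
    [-0.02, 0.05, 0],
    [-0.02, 0.05, 0]
  ],
  "yaw": [0, 0, 0, 0, 0]
}}

```text
time_s: 39.5
position: [0.354, 0.3664, 0.1906]
tool_rot: [[-0.074, 0.997, 0.0], [0.997, 0.074, 0.0], [0.0, 0.0, -1.0]]
ft_force: [0.4, 1.2, -0.0]
grip_width: 0.0848
gripper_force: 0.0
```

```bash
python3 ori.py top7.png; python3 - <<'E'
from h import *
im=cv2.imread('pics/top7.png');s=env.get_image('scene')[:,:,::-1]
a=cv2.resize(im[205:285,255:395],None,fx=4,fy=4,interpolation=2)
b=cv2.resize(im[212:272,410:515],None,fx=4,fy=4,interpolation=2)
c=cv2.resize(s[90:240,260:400],None,fx=4,fy=4,interpolation=2)[:360]
c=cv2.resize(s[100:160,265:345],None,fx=4,fy=4,interpolation=2)
o=np.zeros((560,760,3),np.uint8);o[:320,:560]=a;o[320:,:420]=b;o[320:,430:750]=c;cv2.imwrite('pics/c7.png',o)
E
```

```text
[311.9 242. ] 55 [0.4736 0.0296 0.038 ]
[372.9 243.1] 55 [ 0.472  -0.1342  0.038 ]
[329.9 244.9] 54 [ 0.4663 -0.0187  0.038 ]
[350.2 244.4] 54 [ 0.4683 -0.0733  0.038 ]
[280.5 248.8] 57 [0.455  0.1129 0.038 ]
ring 100 494.3 242.7 117
ring 18 466.4 239.4 111
```

View pics/c7.png

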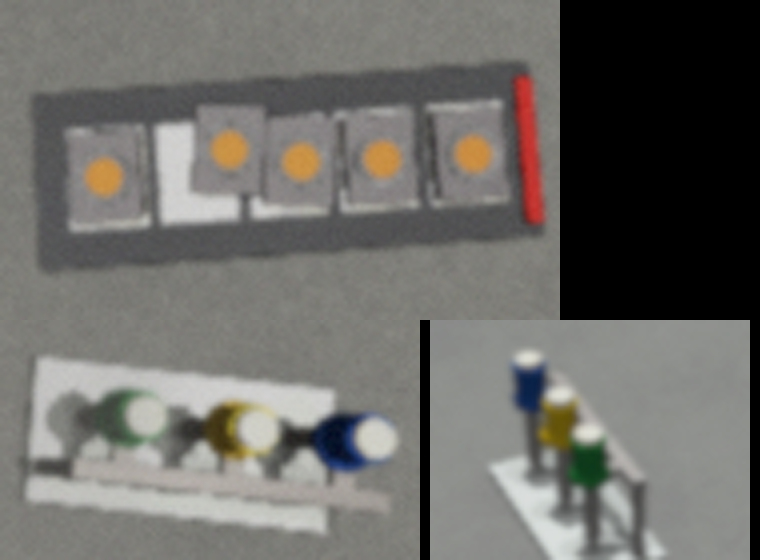

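Request:
{"op": "jog_arm", "data": {
  "hand": [0.085, 0.085, 0.085, 0.085, 0.085],
  "travel": [
    [0.02, -0.0555, 0],
    [0.02, -0.0555, 0],
    [0.02, -0.0555, 0],
    [0.02, -0.0555, 0],
    [0.02, -0.0555, 0]
  ],
  "yaw": [-0.03, -0.03, -0.03, -0.03, -0.024]
}}

```text
time_s: 40.22
position: [0.4551, 0.085, 0.1904]
tool_rot: [[0.071, 0.997, 0.0], [0.997, -0.071, -0.0], [-0.0, 0.0, -1.0]]
ft_force: [1.4, 0.1, 0.5]
grip_width: 0.0851
gripper_force: 0.0
```

Request:
{"op": "jog_arm", "data": {
  "hand": [0.085, 0.085, 0.085, 0.085, 0.085],
  "travel": [
    [0.02, -0.0555, 0],
    [0, 0, -0.05],
    [0, 0, -0.05],
    [0, 0, -0.04],
    [0, 0, -0.02]
  ],
  "yaw": [0, 0, 0, 0, 0]
}}

```text
time_s: 40.85
position: [0.4739, 0.0314, 0.0285]
tool_rot: [[0.071, 0.997, -0.003], [0.998, -0.071, 0.0], [0.0, -0.003, -1.0]]
ft_force: [0.1, -0.2, 0.2]
grip_width: 0.0851
gripper_force: 0.0
```

Request:
{"op": "jog_arm", "data": {
  "hand": [0.085, 0.0, 0.0, 0.0, 0.0],
  "travel": [
    [0, 0, 0],
    [0, 0, 0],
    [0, 0, 0],
    [0, 0, 0],
    [0, 0, 0]
  ],
  "yaw": [0, 0, 0, 0, 0]
}}

```text
time_s: 41.48
position: [0.4754, 0.0317, 0.0317]
tool_rot: [[0.07, 0.998, 0.002], [0.998, -0.07, -0.001], [-0.001, 0.002, -1.0]]
ft_force: [-0.9, -0.7, 5.4]
grip_width: 0.059
gripper_force: 42.6
```

Request:
{"op": "jog_arm", "data": {
  "hand": [0.0, 0.0, 0.0, 0.0, 0.0],
  "travel": [
    [0, 0, 0.03],
    [0, 0, 0.03],
    [-0.0157, 0.021, 0],
    [0, 0, 0],
    [0, 0, -0.03]
  ],
  "yaw": [0, 0, 0.072, 0.072, 0]
}}

```text
time_s: 42.1
position: [0.4605, 0.0529, 0.0623]
tool_rot: [[-0.075, 0.997, 0.006], [0.997, 0.075, -0.001], [-0.001, 0.006, -1.0]]
ft_force: [-0.7, 0.1, -2.7]
grip_width: 0.0594
gripper_force: 44.5
```

Request:
{"op": "jog_arm", "data": {
  "hand": [0.0, 0.0, 0.0, 0.0, 0.0],
  "travel": [
    [0, 0, -0.015],
    [0, 0, -0.01],
    [0, 0, -0.005],
    [0, 0, 0],
    [0, 0, 0]
  ],
  "yaw": [0, 0, 0, 0, 0]
}}

```text
time_s: 42.72
position: [0.4593, 0.0529, 0.0313]
tool_rot: [[-0.074, 0.997, 0.001], [0.997, 0.074, -0.0], [-0.0, 0.001, -1.0]]
ft_force: [-1.9, 0.8, 4.3]
grip_width: 0.0589
gripper_force: 43.6
```

Request:
{"op": "jog_arm", "data": {
  "hand": [0.085, 0.085, 0.085, 0.085, 0.085],
  "travel": [
    [0, 0, 0],
    [0, 0, 0],
    [0, 0, 0],
    [0, 0, 0.04],
    [0, 0, 0.06]
  ],
  "yaw": [0, 0, 0, 0, 0]
}}

```text
time_s: 43.35
position: [0.4585, 0.0529, 0.1306]
tool_rot: [[-0.074, 0.997, -0.004], [0.997, 0.074, 0.001], [0.001, -0.004, -1.0]]
ft_force: [0.4, 0.1, 0.2]
grip_width: 0.0851
gripper_force: 0.0
```

Request:
{"op": "jog_arm", "data": {
  "hand": [0.085, 0.085, 0.085, 0.085, 0.085],
  "travel": [
    [-0.01, 0.055, 0.02],
    [-0.01, 0.055, 0],
    [-0.01, 0.055, 0],
    [-0.01, 0.055, 0],
    [-0.01, 0.055, 0]
  ],
  "yaw": [0, 0, 0, 0, 0]
}}

```text
time_s: 43.98
position: [0.4086, 0.3297, 0.1504]
tool_rot: [[-0.074, 0.997, 0.0], [0.997, 0.074, 0.0], [-0.0, 0.0, -1.0]]
ft_force: [1.8, -0.4, -0.2]
grip_width: 0.0848
gripper_force: 0.0
```

```bash
python3 ori.py top8.png; python3 - <<'E'
from h import *
im=cv2.imread('pics/top8.png')
cv2.imwrite('pics/c8.png',cv2.resize(im[215:280,255:395],None,fx=5.5,fy=5.5,interpolation=2))
E
```

```text
[372.9 243.1] 56 [ 0.4722 -0.1342  0.038 ]
[329.9 244.9] 54 [ 0.4663 -0.0187  0.038 ]
[350.4 244.4] 54 [ 0.4682 -0.0737  0.038 ]
[280.6 248.8] 56 [0.4551 0.1127 0.038 ]
[304.  247.6] 54 [0.4588 0.0505 0.038 ]
ring 100 494.3 242.8 115
ring 18 466.4 239.4 111
```

View pics/c8.png

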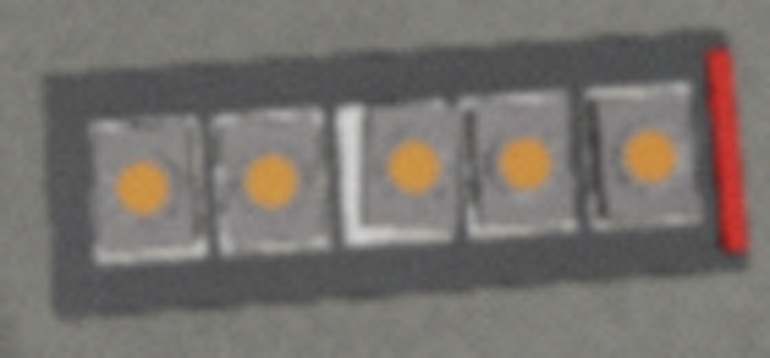

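Request:
{"op": "jog_arm", "data": {
  "hand": [0.085, 0.085, 0.085, 0.085, 0.085],
  "travel": [
    [0.0097, -0.0574, 0],
    [0.0097, -0.0574, 0],
    [0.0097, -0.0574, 0],
    [0.0097, -0.0574, 0],
    [0.0097, -0.0574, 0]
  ],
  "yaw": [-0.016, -0.016, -0.016, -0.016, 0]
}}

```text
time_s: 44.65
position: [0.4577, 0.039, 0.1504]
tool_rot: [[-0.01, 1.0, 0.0], [1.0, 0.01, -0.0], [-0.0, 0.0, -1.0]]
ft_force: [0.1, 0.1, -0.8]
grip_width: 0.0848
gripper_force: 0.0
```

Request:
{"op": "jog_arm", "data": {
  "hand": [0.085, 0.085, 0.085, 0.085, 0.085],
  "travel": [
    [0.0099, -0.0575, 0],
    [0, 0, -0.045],
    [0, 0, -0.045],
    [0, 0, -0.03],
    [0, 0, 0]
  ],
  "yaw": [0, 0, 0, 0, 0]
}}

```text
time_s: 45.28
position: [0.4666, -0.0165, 0.029]
tool_rot: [[-0.01, 1.0, -0.004], [1.0, 0.01, 0.001], [0.001, -0.004, -1.0]]
ft_force: [0.6, -0.2, -0.1]
grip_width: 0.0851
gripper_force: 0.0
```

Request:
{"op": "jog_arm", "data": {
  "hand": [0.085, 0.0, 0.0, 0.0, 0.0],
  "travel": [
    [0, 0, 0],
    [0, 0, 0],
    [0, 0, 0],
    [0, 0, 0],
    [0, 0, 0]
  ],
  "yaw": [0, 0, 0, 0, 0]
}}

```text
time_s: 45.9
position: [0.4681, -0.0167, 0.0317]
tool_rot: [[-0.01, 1.0, 0.002], [1.0, 0.01, -0.001], [-0.001, 0.002, -1.0]]
ft_force: [-2.3, -0.1, 8.8]
grip_width: 0.0592
gripper_force: 41.5
```

Request:
{"op": "jog_arm", "data": {
  "hand": [0.0, 0.0, 0.0, 0.0, 0.0],
  "travel": [
    [0, 0, 0.025],
    [0, 0, 0.02],
    [-0.0034, 0.0078, 0],
    [0, 0, 0],
    [0, 0, -0.02]
  ],
  "yaw": [0, 0, 0.064, 0, 0]
}}

```text
time_s: 46.52
position: [0.465, -0.0091, 0.0561]
tool_rot: [[-0.073, 0.997, 0.003], [0.997, 0.073, -0.001], [-0.001, 0.003, -1.0]]
ft_force: [0.5, -0.0, -1.7]
grip_width: 0.059
gripper_force: 44.7
```

Request:
{"op": "jog_arm", "data": {
  "hand": [0.0, 0.0, 0.0, 0.0, 0.0],
  "travel": [
    [0, 0, -0.012],
    [0, 0, -0.008],
    [0, 0, -0.005],
    [0, 0, 0],
    [0, 0, 0]
  ],
  "yaw": [0, 0, 0, 0, 0]
}}

```text
time_s: 47.15
position: [0.4642, -0.009, 0.031]
tool_rot: [[-0.074, 0.997, 0.001], [0.997, 0.074, -0.0], [-0.001, 0.001, -1.0]]
ft_force: [-3.3, -1.3, 6.9]
grip_width: 0.0592
gripper_force: 45.0
```

Request:
{"op": "jog_arm", "data": {
  "hand": [0.085, 0.085, 0.085, 0.085, 0.085],
  "travel": [
    [0, 0, 0],
    [0, 0, 0],
    [0, 0, 0],
    [0, 0, 0.05],
    [0, 0, 0.06]
  ],
  "yaw": [0, 0, 0, 0, 0]
}}

```text
time_s: 47.78
position: [0.4636, -0.0087, 0.141]
tool_rot: [[-0.074, 0.997, -0.003], [0.997, 0.074, 0.001], [0.001, -0.003, -1.0]]
ft_force: [1.0, 0.8, -0.4]
grip_width: 0.0848
gripper_force: 0.0
```

Request:
{"op": "jog_arm", "data": {
  "hand": [0.085, 0.085, 0.085, 0.085, 0.085],
  "travel": [
    [-0.01, 0.06, 0.03],
    [-0.01, 0.06, 0.01],
    [-0.01, 0.06, 0],
    [-0.01, 0.06, 0],
    [-0.01, 0.06, 0]
  ],
  "yaw": [0, 0, 0, 0, 0]
}}

```text
time_s: 48.4
position: [0.4143, 0.2884, 0.178]
tool_rot: [[-0.074, 0.997, 0.0], [0.997, 0.074, 0.0], [0.0, 0.0, -1.0]]
ft_force: [1.6, -0.2, 0.7]
grip_width: 0.0848
gripper_force: 0.0
```

```bash
python3 ori.py top9.png; python3 - <<'E'
from h import *
im=cv2.imread('pics/top9.png')
cv2.imwrite('pics/c9.png',cv2.resize(im[120:280,225:515],None,fx=2.75,fy=2.75,interpolation=2))
E
```

```text
[372.8 243.2] 53 [ 0.4718 -0.134   0.038 ]
[350.2 244.4] 54 [ 0.4683 -0.0733  0.038 ]
[326.9 245.9] 55 [ 0.4636 -0.0108  0.038 ]
[280.6 248.7] 55 [0.4553 0.1127 0.038 ]
[304.  247.5] 56 [0.4589 0.0504 0.038 ]
ring 100 494.3 242.7 120
ring 18 466.4 239.3 112
```

View pics/c9.png

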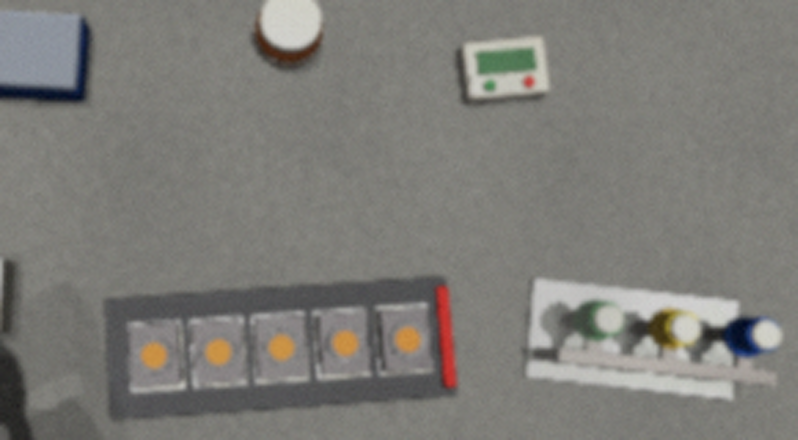

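```bash
python3 - <<'E'
from h import *
R=dict(blue=((767,334),(.4778,-.4366)),yellow=((685,328),(.4841,-.3665)),green=((610,320),(.4905,-.2964)))
ok=True
for n,(p,r) in R.items():
    w=world('top',((p[0]+.5)/2.75-.5+225,(p[1]+.5)/2.75-.5+120),.14)[:2]-r;print(n,w.round(4));ok&=np.hypot(*w)<.0065
if ok: print(env.close_job())
E
```

```text
blue [0.0026 0.0009]
yellow [0.001  0.0038]
green [0.001  0.0002]
the job is handed in; nothing more can be done
None
```

The job is handed in: all three wands hang in their own-colour rings, and all five carriers sit on the five white rectangles within about 2 mm of centre by the last top view. Two carriers had been knocked aside late in the run and I put them back. The timer, tip box, jar and orange look-alike were not touched, and I have no judging result yet.

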